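Refit a power board: hook it under the chassis lip and snap it down

TASK

Put the repaired power board back into its open chassis. First take out the screwdriver that was left inside and lay it flat on the counter beside the chassis. Then, holding the board at a slant, hook its long edge that faces the robot fully under the retaining lip of the chassis wall nearest the robot, lower the far edge without letting it drop, and press it down until both sprung catches have snapped over it and the board lies flat; leave everything else on the counter where it is.

Things in the scene. Friction and masses are not known exactly. Their poses are not given: they have to be found in the camera images.
- chassis: Open aluminium tray of an inverter, fixed on the counter. Origin: centre of its underside, z up. Outside x -66 to +83 mm, y -97 to +97; floor 2.5 mm thick; inside y -94.5 to +94.5. End walls 54.5 mm high, +x wall 50. Two ears at floor level reach x = -79. A fan sticks out of the -y end to y = -119 (x -20 to 20, up to z 49), a plug out of the +y end to y = +117.
- lip_mid (a point): Middle of the inner lower edge of the retaining lip on the chassis' -x long wall: at chassis (-55, 0, 52) mm, chassis axes. The lip runs along y from -88 to +88 mm, its top is at z = 54.5. Below it a ledge with top at z = 46 reaches to x = -54.5, so the slot is 6 mm high; its back stop is at x = -63.2. The 2 mm green plate enters at a slant of up to 0.35 rad.
- seat (a point): Middle of the board's seat, at chassis (0, 0, 46) mm, chassis axes: height at which the green plate's underside rests, on the lip-side ledge, a ledge along the -y end and a bracket (chassis x 47 to 60, y 29 to 47 mm, standing on the floor). When home, the board's origin is 38 mm below this point (play 1 mm in x, 2.5 in y), board y along chassis +x, board x along chassis -y.
- catch_a (a joint): Sprung black snap catch, 16 mm wide, inside the chassis' +x side at chassis y = -14 mm. 0 = upright (closed); grows to 0.20 rad as its top is pushed outward; springs back. Hook underside at chassis z = 50 mm, reaching in to x = 57.5; above it a slope rises outward to z = 62. Board edge pressed down on the slope (about 5 to 8 N a catch) pushes it aside, then it springs over the edge.
- catch_b (a joint): The second, identical catch, at chassis y = +38 mm; same values as catch_a.
- power_board: Power board, 0.4 to 0.65 kg: green plate 184 (x) x 124 (y) x 2 mm at z = 38 to 40 mm of its frame, grey cooling plate on top, components hanging 38 mm below, on which it stands at first. Origin: centre of their underside. The long edge at y = -62, which faces the robot at first, goes under the lip: bare for 11 mm below, 25 mm above (below the +y edge: 4 mm). Its top is bare from y = 30 to 62: press there.
- board_grip (a point): Middle of the board's cooling plate, where to grasp it: at (4, -4, 49) mm in the board's frame, board axes. Lower step 136 (x) x 66 (y) mm, z = 40 to 50 mm; upper step 124 x 60 mm, z = 50 to 58. Take the lower step across its 66 mm, along the board's y; fingertips may go down to the green plate's top, z = 40.
- board_hook_a (a point): Point on the board's hooking edge at board (80, -62, 39) mm, mid-thickness of the green plate. Board axes.
- board_hook_b (a point): Point on the board's hooking edge at board (-80, -62, 39) mm. Board axes.
- board_snap_a (a point): Point on the board's other long edge at board (14, 62, 39) mm: it comes under catch_a. Board axes.
- board_snap_b (a point): Point on the board's other long edge at board (-38, 62, 39) mm: it comes under catch_b. Board axes.
- screwdriver_mid (a point): Screwdriver, 149 mm long (its y), lying on the chassis floor, roughly along the chassis' length. The point is on its axis, half-way along, 9.5 mm above its underside. Yellow handle, 20 mm thick, from y = -12 to +74 mm; steel shank, 6 mm thick, y = -72 to -12.
- screwdriver: The same screwdriver as a whole; origin half-way along, on its underside.
- capacitor: Bystander: dark blue upright can capacitor, 35 mm across, 50 mm high, loose on the counter; origin at the centre of its underside.
- relay: Bystander: small upright beige relay, 22 x 28 x 34 mm high, loose on the counter; origin at the centre of its underside.
- glue_bottle: Bystander: upright white glue bottle with a pointed tip, 36 mm across, 119 mm high, loose on the counter; origin at the centre of its underside.
- encoder: Bystander: black round encoder with a short shaft on top, 39 x 49 x 47 mm high, loose on the counter; origin at the centre of its underside.
- coupling: Bystander: grey metal shaft coupling, 29 mm across, 30 mm high, loose on the counter; origin at the centre of its underside.
- multimeter: Bystander: yellow-cased multimeter lying on its back, 150 (its x) x 69 x 44 mm high, loose on the counter; origin at the centre of its underside.
- heatsink: Bystander: finned aluminium heatsink, 45 x 60 x 24 mm high, loose on the counter; origin at the centre of its underside.
Things that resemble listed ones, but are neither listed nor needed, are in the scene too. What is shaped like the power_board but brown is not meant.

How it is judged:
On the way, in this order (a step that is already met when the one before it is completed fails the run):
1. the screwdriver is out of the chassis, lying on the counter and let go ((x of screwdriver_mid in the frame of chassis below -0.085 m or x of screwdriver_mid in the frame of chassis above 0.092 m or y of screwdriver_mid in the frame of chassis below -0.105 m or y of screwdriver_mid in the frame of chassis above 0.105 m) and height (world z) of screwdriver_mid between 0 and 0.02 m and angle between screwdriver_mid's own y axis and vertical between 1.4 and 1.74 rad and contact force between the fingers and screwdriver below 0.1 N), for 0.2 s.
2. the board's long edge that faced the robot is under the retaining lip along its whole length while the board is still at a slant (more than about 4 degrees) (x of board_hook_a in the frame of chassis between -0.066 and -0.0575 m and z of board_hook_a in the frame of chassis between 0.044 and 0.0525 m and x of board_hook_b in the frame of chassis between -0.066 and -0.0575 m and z of board_hook_b in the frame of chassis between 0.044 and 0.0525 m and angle between the z axis of board_grip and the z axis of chassis, either way round above 0.07 rad), for 0.1 s.
At the end, for the whole second after the job is handed in: Hooking edge at least 2.5 mm under the lip along its whole length; other edge below both catches (within 2 mm of its seat); both catches back (under 0.03 rad); board flat (0.04 rad) and at rest; screwdriver lying still, flat on the counter outside the chassis (all of step 1 and x of board_hook_a in the frame of chassis between -0.066 and -0.0575 m and z of board_hook_a in the frame of chassis between 0.044 and 0.0525 m and x of board_hook_b in the frame of chassis between -0.066 and -0.0575 m and z of board_hook_b in the frame of chassis between 0.044 and 0.0525 m and z of board_snap_a in the frame of chassis between 0.044 and 0.0492 m and value of joint each of catch_a, catch_b below 0.03 rad and z of board_snap_b in the frame of chassis between 0.044 and 0.0492 m and angle between the z axis of board_grip and the z axis of chassis, either way round below 0.04 rad and linear speed of each of power_board, screwdriver below 0.02 m/s and angular speed of power_board below 0.1 rad/s); the robot touches nothing.
It fails at once if the board drops: with its edge under the lip it turns faster than 4.5 rad/s ((x of board_hook_a in the frame of chassis between -0.066 and -0.0575 m and z of board_hook_a in the frame of chassis between 0.044 and 0.0525 m and x of board_hook_b in the frame of chassis between -0.066 and -0.0575 m and z of board_hook_b in the frame of chassis between 0.044 and 0.0525 m) and angular speed of power_board above 4.5 rad/s).
It fails at once if a bystander is moved by more than 3 cm or tipped over (distance of any of capacitor, relay, glue_bottle, encoder, coupling, multimeter, heatsink from where it was at the start of the episode above 0.03 m or angle between any of capacitor, relay, glue_bottle, encoder, coupling, multimeter, heatsink's own z axis and vertical above 0.5 rad).
It also fails if it takes over 69 s, if anything falls off the work surface, if the arm or the gripper's body presses on something with over 40 N, if the wrist force passes 120 N, or if a joint passes its speed limit or range.

ROBOT

A 6-joint arm with a two-finger parallel gripper is mounted at the origin on a cart in front of the work surface, level with it; the furniture and walls round the work are solid. World frame = base frame: x ahead of the robot, y to its left, z up, the work surface at z = 0. Lengths are in m, angles in rad, forces in N, time in s.
With the tool pointing down it reaches from about 0.35 to 0.975 m from the base axis. Payload 4.9 kg.
Tool frame: the origin (TCP) lies between the finger pads; the fingertips stand 14 mm ahead of it and the grasp point (between the pads) lies 5 mm behind it (manip.finger_overhang is the distance from the TCP to the fingertips, in m); z points along the fingers, y is the line along which they close (so a half turn about z gives the same grasp; the last joint's range is limited). The gripper opens to 85 mm and grips with 20 to 120 N. Pads are 22 mm wide; open, the fingers measure 114 mm over their backs; the gripper's body (76 mm by 85 mm) begins 54 mm behind the grasp point. The pads swing forward as they close: fully open they stand 13 mm farther back than shut.
Start: joints at [1.181, 0.053, 1.613, -0, 1.476, -0.119], TCP at [0.167, 0.602, 0.211] pointing down, gripper open.
Joint ranges: [-3.01, 3.01], [-1.01, 2.22], [0.06, 2.58], [-1.02, 4.17], [0.09, 2.62], [-3.14, 3.14]. Speed limits (rad/s): [2.57, 2.57, 3.14, 3.14, 3.14, 3.14].

INTERFACE

Orientations are given as a unit quaternion [w, x, y, z].
In Python, from plant import manip, grab_frame gives the robot as it stands.
- The arm moves only by the tool servo_tool, never from a script. Its argument "deltas" is a list that holds one entry, the list of rows, each a list of 5 numbers: the opening in per cent of the stroke, from 0 (shut) to 100 (fully open), then the shift along the world's x, y, z in m, then the turn about the world's z in degrees. A call has exactly 8 rows; each row shifts and turns the commanded pose from where the row before left it; what a row does not reach is not made up. A row lasts 1/10 s, in which the tool goes at most 50 mm and 8.59 degrees, less where a joint would pass 70% of its speed; a pose out of reach is approached as far as the arm can. A call is refused whole if a number of a shift passes 0.05 or a number of a turn 8.59, either way. A call with a gripper value outside its range is refused whole. The fingers move at their own pace and stop on an object; the grip force is fixed at half the most. Time passes only in rows, so rows that do not move let the fingers close, or fill a call up. It gives the time, the measured TCP pose, the force, the opening and the grip force at its end, in the units of the state.
- manip.state(): the state, without advancing time (a new reading comes with each control period).
- grab_frame(name): name is "scene" or "top" or "wrist"; returns a dict with "pixels" (420x560x3 uint8, red, green, blue), "z_map" (420x560 float32, m along the optical axis (not along the pixel's ray), 0 where there is no reading), "fx", "fy", "cx", "cy" (pixels), "dist" ([k1, k2, p1, p2, k3] as OpenCV has them; the pictures are not rectified), "rvec" (rotation vector, rad) and "tvec" (3), from world to camera coordinates, as OpenCV has them; the wrist camera has in their place "T_tool_cam" (4x4, takes a point from camera to tool coordinates, whose origin is the TCP and whose axes are the flange's). Camera axes: x right, y down, z forward; pixel columns grow to the right and rows downward; lengths in m; the calibration is good to about 2 mm. A picture is of the moment at which its call begins: read the wrist's pose just before it.
- manip.job_done(): hands the job in; it is judged then, once.
The state is a dict: "time": time; "joint_pos": joint angles; "joint_vel": joint speeds; "joint_efforts": joint torques, N m; "tool_pos": TCP position; "tool_rot": TCP orientation; "contact_force": force on the tool from outside, world axes, zero at the start; "ft_torque": the same for the moment, N m; "gripper_width": opening from 0.0 (shut) to 1.0 (fully open); "grasp_force": force on a finger pad.
Only numpy, scipy, OpenCV 4.12 (cv2) and the standard library are available. Lean on these libraries where they do the work, as an engineer would, in place of code of your own. Each camera call takes 0.05 s, during which the arm holds its last target. There are 200 camera calls.

## Working session

There is one attempt and no reset: what is moved stays moved. The work goes in short steps, Python scripts to look and compute and a tool call to move; the robot and the scene stay as the last step left them, time stands still between calls to the robot, and variables do not carry over. Pictures are saved under pics/ and viewed, at most 10 in all, crops included, and the job is handed in when it is done.

Besides the shell and the picture viewer there is one more tool, called as a command line: name --argument value ..., lists and objects as JSON in quotes. servo_tool: Moves the arm, as the interface text tells. Its arguments: {"type":"object","properties":{"deltas":{"type":"array"}},"required":["deltas"]}

```bash
ls; mkdir -p pics; cat > h.py <<'E'
import numpy as np, cv2, pickle
from plant import manip, grab_frame
from scipy.spatial.transform import Rotation as R
def cam(n):
    s=manip.state(); f=grab_frame(n)
    if n=="wrist":
        q=s["tool_rot"]; T=np.eye(4); T[:3,:3]=R.from_quat([q[1],q[2],q[3],q[0]]).as_matrix(); T[:3,3]=s["tool_pos"]
        f["W"]=T@np.array(f["T_tool_cam"])
    else:
        T=np.eye(4); T[:3,:3]=cv2.Rodrigues(np.array(f["rvec"],float))[0]; T[:3,3]=np.ravel(f["tvec"]); f["W"]=np.linalg.inv(T)
    f["K"]=np.array([[f["fx"],0,f["cx"]],[0,f["fy"],f["cy"]],[0,0,1.]])
    return f
def save(f,n,box=None,k=1):
    p=f["pixels"][...,::-1]
    if box: p=p[box[1]:box[3],box[0]:box[2]]
    cv2.imwrite(f"pics/{n}.png",cv2.resize(p,None,fx=k,fy=k,interpolation=cv2.INTER_CUBIC)); pickle.dump(dict(f),open(f"pics/{n}.pkl","wb"))
def load(n): return pickle.load(open(f"pics/{n}.pkl","rb"))
def xyz(f,uv,z=None):
    """world points of pixels; by depth, or on plane z"""
    uv=np.array(uv,float).reshape(-1,2); n=cv2.undistortPoints(uv[:,None],f["K"],np.array(f["dist"],float))[:,0]
    r=np.c_[n,np.ones(len(n))]
    if z is None:
        d=np.array([f["z_map"][int(round(v)),int(round(u))] for u,v in uv]); 
        return (r*d[:,None])@f["W"][:3,:3].T+f["W"][:3,3]
    w=r@f["W"][:3,:3].T; o=f["W"][:3,3]
    return o+w*((z-o[2])/w[:,2])[:,None]
def cloud(f):
    v,u=np.mgrid[0:420,0:560]; n=cv2.undistortPoints(np.c_[u.ravel(),v.ravel()].astype(float)[:,None],f["K"],np.array(f["dist"],float))[:,0]
    d=f["z_map"].ravel(); P=(np.c_[n,np.ones(len(n))]*d[:,None])@f["W"][:3,:3].T+f["W"][:3,3]; P[d==0]=np.nan
    return P.reshape(420,560,3)
E
python3 - <<'E'
from h import *
for n in("scene","top"): save(cam(n),n+"0",k=1.4)
E
```

```text
pics
```

View pics/top0.png

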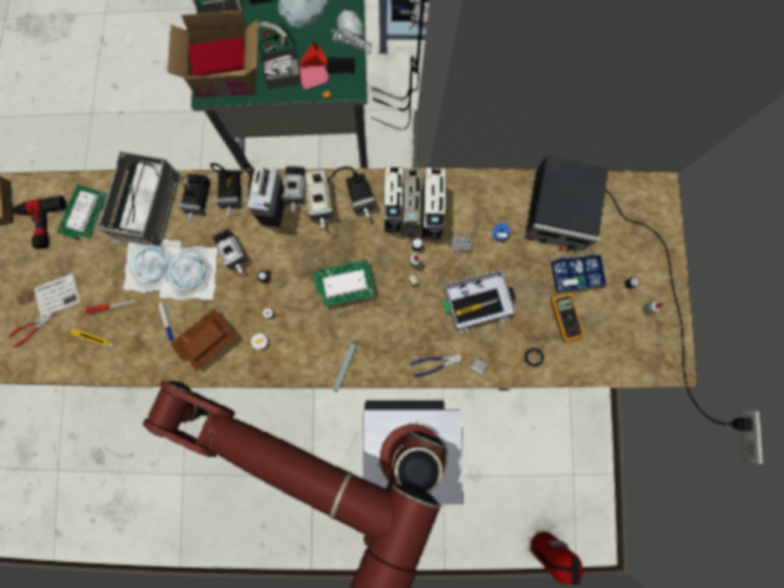

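View pics/scene0.png

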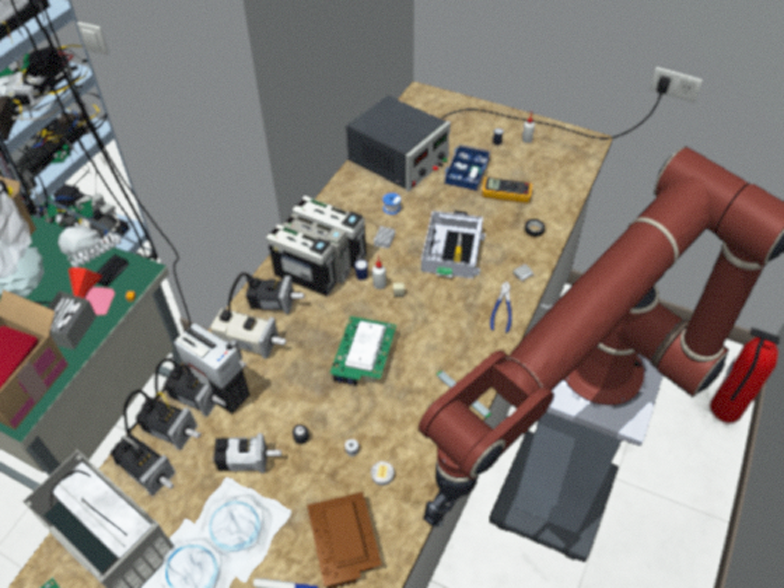

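```bash
python3 - <<'E'
from h import *
f=load("top0"); save(f,"c1",(210,160,390,290),4.4)
P=cloud(f)
print(xyz(f,[(246,203),(343,215),(300,172),(297,187),(296,200),(329,174),(388,195),(405,226)]).round(3))
E
```

```text
[[ 0.549  0.219  0.06 ]
 [ 0.505 -0.23  -0.002]
 [ 0.696 -0.027  0.053]
 [ 0.623 -0.012  0.062]
 [ 0.568 -0.009  0.036]
 [ 0.7   -0.168  0.002]
 [ 0.602 -0.449 -0.01 ]
 [ 0.447 -0.507  0.04 ]]
```

View pics/c1.png

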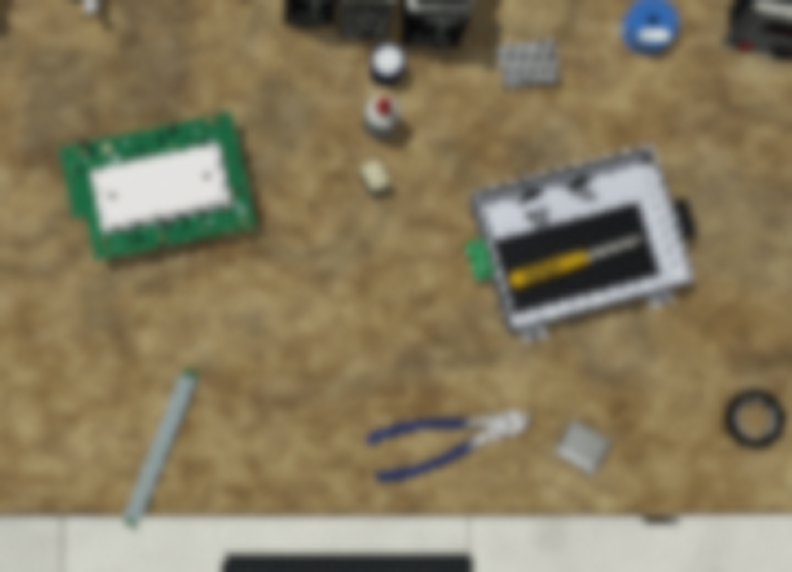

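servo_tool --deltas '[[[100, 0.03, -0.038, 0.01, 0], [100, 0.03, -0.038, 0.01, 0], [100, 0.03, -0.038, 0.01, 0], [100, 0.03, -0.038, 0.01, 0], [100, 0.03, -0.038, 0.01, 0], [100, 0.03, -0.038, 0.01, 0], [100, 0.03, -0.038, 0.01, 0], [100, 0.03, -0.038, 0.01, 0]]]'

```text
time: 0.9
tool_pos: [0.4078, 0.2964, 0.291]
tool_rot: [-0.0, 0.135, 0.991, -0.0]
contact_force: [1.2, 0.8, -0.8]
gripper_width: 1.002
grasp_force: 0.0
```

servo_tool --deltas '[[[60, 0.035, -0.035, 0, 0], [60, 0.035, -0.035, 0, 0], [60, 0, 0, 0, 0], [60, 0, -0.05, 0, 0], [60, 0, -0.05, 0, 0], [60, 0, -0.05, 0, 0], [60, 0, -0.05, 0, 0], [60, 0, -0.05, 0, 0]]]'

```text
time: 1.7
tool_pos: [0.4764, -0.0228, 0.2906]
tool_rot: [-0.0, 0.134, 0.991, 0.0]
contact_force: [0.2, -0.2, 0.3]
gripper_width: 0.602
grasp_force: 0.0
```

```bash
python3 - <<'E'
from h import *
s=manip.state(); print(s["time"],s["tool_pos"],s["tool_rot"],s["joint_pos"]); f=cam("wrist"); save(f,"w1",k=1.4); print(f["W"].round(3)); print(f["T_tool_cam"])
E
```

```text
1.7 [ 0.4764446  -0.02278056  0.29064966] [-8.43375334e-05  1.34415415e-01  9.90925050e-01  1.86130255e-04] [-2.04199616e-01 -3.44995521e-01  1.83932001e+00  3.60731992e-04
  1.64746223e+00 -1.50532134e+00]
[[ 0.267  0.912  0.312  0.395]
 [ 0.964 -0.253 -0.085 -0.   ]
 [ 0.001  0.323 -0.946  0.454]
 [ 0.     0.     0.     1.   ]]
[[-1.04128138e-03 -9.46244307e-01 -3.23451120e-01  8.45309959e-02]
 [ 9.99999013e-01 -1.29047346e-03  5.55950504e-04 -6.33449502e-05]
 [-9.43470085e-04 -3.23450222e-01  9.46244717e-01 -1.63391257e-01]
 [ 0.00000000e+00  0.00000000e+00  0.00000000e+00  1.00000000e+00]]
```

servo_tool --deltas '[[[60, 0.004, -0.02, 0.005, -7.75], [60, 0.004, -0.02, 0.005, -7.75], [60, 0.004, -0.02, 0, -7.75], [60, 0.004, -0.02, 0, -7.75], [60, 0.004, -0.02, 0, -7.75], [60, 0.004, -0.02, 0, -7.75], [60, 0.004, -0.02, 0, -7.75], [60, 0, 0, 0, -7.75]]]'

```text
time: 2.55
tool_pos: [0.5052, -0.1626, 0.3001]
tool_rot: [-0.001, 0.629, 0.778, -0.0]
contact_force: [-0.1, 0.4, 0.3]
gripper_width: 0.601
grasp_force: 0.0
```

```bash
python3 - <<'E'
from h import *
s=manip.state(); print(s["time"],s["tool_pos"],s["tool_rot"]); f=cam("wrist"); save(f,"w2",k=1.4); print(f["W"].round(3))
E
```

```text
2.55 [ 0.50520871 -0.16256655  0.30009699] [-6.90679709e-04  6.28857572e-01  7.77520143e-01 -3.22567282e-04]
[[ 0.978  0.197  0.066  0.487]
 [ 0.208 -0.926 -0.315 -0.081]
 [-0.001  0.322 -0.947  0.464]
 [ 0.     0.     0.     1.   ]]
```

View pics/w2.png

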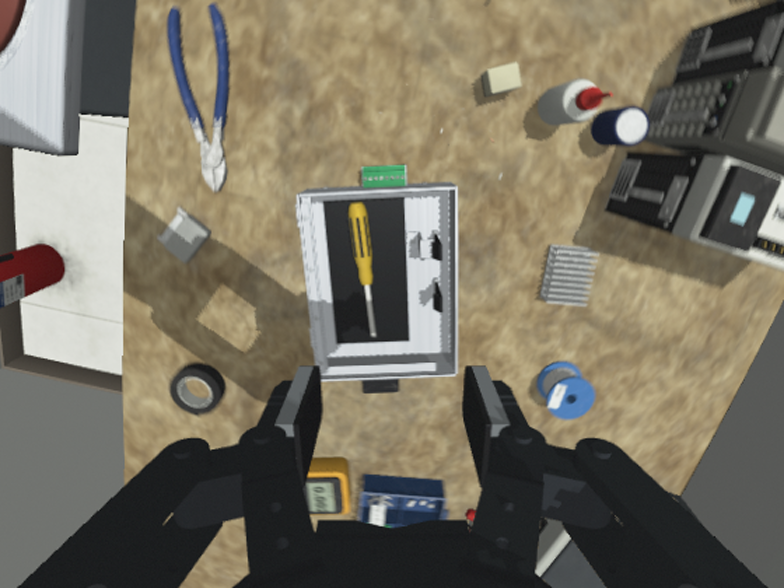

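```bash
python3 - <<'E'
from h import *
from scipy.optimize import least_squares
f=load("w2"); P=cloud(f)
# chassis: points from rim heights, fit
c=xyz(f,np.array([(298,192),(318,380)])/1.4,.0545); d=xyz(f,np.array([(457,185),(457,375)])/1.4,.05)
print(c.round(4),d.round(4))
m=np.array([[-66,97],[-66,-97],[83,97],[83,-97]])/1e3; w=np.r_[c,d][:,:2]
def res(p):
    C,S=np.cos(p[2]),np.sin(p[2]); return (m@np.array([[C,S],[-S,C]])+p[:2]-w).ravel()
r=least_squares(res,[.5,-.23,.2]); print(r.x,r.fun.round(4))
s=xyz(f,np.array([(357,204),(374,336)])/1.4,.012); print(s.round(4), np.degrees(np.arctan2(*(s[0]-s[1])[[1,0]])), np.linalg.norm(s[0]-s[1]))
# rim pixels from depth
Q=P.reshape(-1,3); q=Q[(Q[:,2]>.048)&(Q[:,2]<.058)&(np.hypot(Q[:,0]-r.x[0],Q[:,1]-r.x[1])<.14)]
C,S=np.cos(r.x[2]),np.sin(r.x[2]); l=(q[:,:2]-r.x[:2])@np.array([[C,-S],[S,C]])
print(np.percentile(l,[1,99],axis=0).round(4)); print(np.nanmedian(Q[np.abs(Q[:,2])<.02][:,2]))
hs=P[150:200,250:262].reshape(-1,3); print(np.nanmax(hs[:,2]))
cap=xyz(f,np.array([(385,180),(380,384)])/1.4); print(cap.round(3))
E
```

```text
[[ 0.4114 -0.1391  0.0545]
 [ 0.4595 -0.327   0.0545]] [[ 0.5523 -0.1033  0.05  ]
 [ 0.6021 -0.293   0.05  ]]
[ 0.49805368 -0.21769323  0.24918184] [-0.0012 -0.0009 -0.0015 -0.001   0.0023  0.      0.0004  0.0018]
[[ 0.464  -0.1448  0.012 ]
 [ 0.5093 -0.2841  0.012 ]] 108.02556995988756 0.14649952301832808
[[-0.066  -0.1149]
 [ 0.0812  0.0965]]
0.00019091421906064499
0.02358978381668758
[[ 0.487 -0.114  0.03 ]
 [ 0.525 -0.321  0.049]]
```

servo_tool --deltas '[[[45, -0.003, -0.004, -0.03, 0.75], [45, -0.003, -0.004, -0.03, 0.75], [45, -0.003, -0.004, -0.03, 0.75], [45, -0.003, -0.004, -0.03, 0.75], [45, -0.003, -0.004, -0.03, 0.75], [45, -0.003, -0.004, -0.03, 0.75], [45, -0.003, -0.004, -0.03, 0.75], [45, -0.003, -0.004, -0.03, 0.75]]]'

```text
time: 3.4
tool_pos: [0.481, -0.1927, 0.0597]
tool_rot: [-0.0, 0.583, 0.813, 0.0]
contact_force: [-0.6, 0.1, -0.5]
gripper_width: 0.45
grasp_force: 0.0
```

```bash
python3 - <<'E'
from h import *
s=manip.state(); print(s["time"],s["tool_pos"],s["gripper_width"],manip.finger_overhang); f=cam("wrist"); save(f,"w3",k=1.4)
o=f["pixels"].astype(int); P=cloud(f); y=(o[...,0]>130)&(o[...,2]<70)&(o[...,0]-o[...,2]>90)&(P[...,2]<.04)&(P[...,2]>.005)&(np.hypot(P[...,0]-.48,P[...,1]+.19)<.09)
q=P[y]; print(y.sum(),q.min(0),q.max(0),np.median(q,0)); c,vv=np.mean(q,0),np.linalg.svd(q[:,:2]-q[:,:2].mean(0),full_matrices=0)[2][0]; print(c,np.degrees(np.arctan2(vv[1],vv[0])))
E
```

```text
3.4 [ 0.48100606 -0.19265323  0.05967175] 0.450460027528637 0.014
975 [ 0.45655022 -0.22470665  0.01425766] [ 0.49164567 -0.14260484  0.02343822] [ 0.47600442 -0.17743792  0.01886106]
[ 0.47545499 -0.18143222  0.01887201] 108.12943530025744
```

servo_tool --deltas '[[[45, -0.001, 0, -0.02, 0], [45, 0, 0, -0.018, 0], [45, 0, 0, 0, 0], [0, 0, 0, 0, 0], [0, 0, 0, 0, 0], [0, 0, 0, 0, 0], [0, 0, 0, 0, 0], [0, 0, 0, 0, 0]]]'

```text
time: 4.25
tool_pos: [0.4805, -0.194, 0.0236]
tool_rot: [0.0, 0.584, 0.811, 0.0]
contact_force: [0.4, 0.1, 0.3]
gripper_width: 0.001
grasp_force: 0.0
```

servo_tool --deltas '[[[0, 0, 0, 0.02, 0], [0, 0, 0, 0.03, 0], [0, 0, 0, 0.03, 0], [0, 0, 0, 0.03, 0], [0, 0, 0, 0.02, 0], [0, 0, 0, 0, 0], [0, 0, 0, 0, 0], [0, 0, 0, 0, 0]]]'

```text
time: 5.05
tool_pos: [0.4792, -0.1932, 0.151]
tool_rot: [-0.002, 0.584, 0.811, -0.0]
contact_force: [-1.1, -0.4, -0.6]
gripper_width: 0.003
grasp_force: 0.0
```

```bash
python3 - <<'E'
from h import *
s=manip.state(); print(s["tool_pos"]); f=cam("wrist"); save(f,"w4",k=1.4)
E
```

```text
[ 0.4791615  -0.19323231  0.15098718]
```

View pics/w4.png

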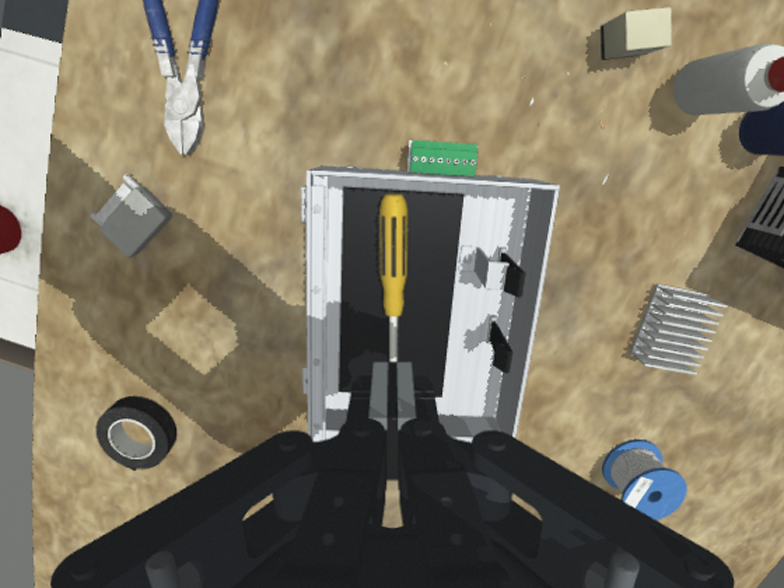

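```bash
python3 - <<'E'
from h import *
f=load("w4"); o=f["pixels"].astype(int); P=cloud(f); y=(o[...,0]>130)&(o[...,2]<70)&(o[...,0]-o[...,2]>90)&(P[...,2]<.04)&(P[...,2]>.005)&(np.hypot(P[...,0]-.48,P[...,1]+.19)<.09)
q=P[y]; c=q.mean(0); vv=np.linalg.svd(q[:,:2]-c[:2],full_matrices=0)[2][0]; vv*=np.sign(vv[1]); t=(q[:,:2]-c[:2])@vv; e=(q[:,:2]-c[:2])@[vv[1],-vv[0]]
print(c,np.degrees(np.arctan2(vv[1],vv[0])),t.min(),t.max())
for a in range(-45,45,10):
    k=(t>a/1e3)&(t<(a+10)/1e3); print(a,e[k].min().round(4),e[k].max().round(4),q[k,2].max().round(4),q[k,2].min().round(4))
E
```

```text
[ 0.47522337 -0.18175283  0.01875037] 108.73010736671536 -0.0456686921780962 0.039654250920588906
-45 -0.0062 0.0059 0.0189 0.0125
-35 -0.0062 0.0059 0.0188 0.0117
-25 -0.0079 0.0078 0.0212 0.0138
-15 -0.0059 0.0048 0.0216 0.0182
-5 -0.0058 0.0048 0.0219 0.0182
5 -0.0057 0.0048 0.0236 0.0185
15 -0.0056 0.0048 0.0222 0.0187
25 -0.0074 0.0086 0.0234 0.0142
35 -0.0073 0.0067 0.0207 0.0108
```

servo_tool --deltas '[[[40, -0.002, 0.006, 0, 0], [40, -0.002, 0.006, -0.02, 0], [40, 0, 0, -0.04, 0], [40, 0, 0, -0.04, 0], [40, 0, 0, -0.025, 0], [40, 0, 0, -0.0125, 0], [35, 0, 0, 0, 0], [30, 0, 0, 0, 0]]]'

```text
time: 5.9
tool_pos: [0.4769, -0.1821, 0.0164]
tool_rot: [0.001, 0.584, 0.812, 0.0]
contact_force: [0.7, -0.2, -0.5]
gripper_width: 0.295
grasp_force: 0.0
```

servo_tool --deltas '[[[10, 0, 0, 0, 0], [10, 0, 0, 0, 0], [10, 0, 0, 0, 0], [10, 0, 0, 0, 0], [10, 0, 0, 0, 0], [10, 0, 0, 0, 0], [10, 0, 0, 0, 0], [10, 0, 0, 0, 0]]]'

```text
time: 6.7
tool_pos: [0.4761, -0.1818, 0.0154]
tool_rot: [-0.0, 0.584, 0.812, -0.0]
contact_force: [0.2, -0.8, -0.0]
gripper_width: 0.098
grasp_force: 0.0
```

```bash
python3 - <<'E'
from h import *
s=manip.state(); print(s["tool_pos"]); f=cam("wrist"); save(f,"w5",k=1.4)
E
```

```text
[ 0.47614314 -0.18177221  0.01544205]
```

View pics/w5.png

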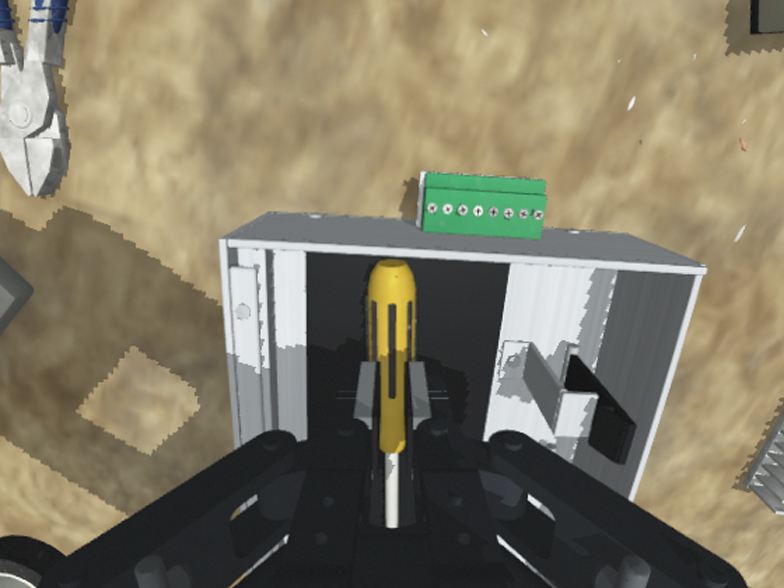

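servo_tool --deltas '[[[0, 0, 0, 0, 0], [0, 0, 0, 0, 0], [0, 0, 0, 0, 0], [0, 0, 0, 0, 0], [0, 0, 0, 0, 0], [0, 0, 0, 0, 0], [0, 0, 0, 0.005, 0], [0, 0, 0, 0.005, 0]]]'

```text
time: 7.55
tool_pos: [0.4761, -0.1818, 0.0258]
tool_rot: [-0.0, 0.584, 0.812, -0.0]
contact_force: [0.0, -0.2, 0.2]
gripper_width: -0.002
grasp_force: 0.0
```

```bash
python3 - <<'E'
from h import *
s=manip.state(); print({k:np.round(v,3) for k,v in s.items()}); f=cam("wrist"); save(f,"w6",k=1.4); P=cloud(f)
b=load("w5"); Pb=cloud(b)
for F,Q in((b,Pb),(f,P)):
  for v in (200,230,260,280,300,310):
    print(v,[(u,*Q[v,u].round(3)) for u in (262,280,296)], F["pixels"][v,280])
E
```

```text
{'time': np.float64(7.55), 'joint_pos': array([-0.511, -0.028,  2.024, -0.   ,  1.146, -0.833]), 'joint_vel': array([ 0.001, -0.084, -0.026, -0.001,  0.098, -0.001]), 'joint_efforts': array([ 4.0000e-03, -3.0056e+01, -3.1627e+01, -0.0000e+00, -6.9000e-02,
       -0.0000e+00]), 'tool_pos': array([ 0.476, -0.182,  0.026]), 'tool_rot': array([-0.   ,  0.584,  0.812, -0.   ]), 'contact_force': array([ 0.021, -0.236,  0.16 ]), 'ft_torque': array([0.008, 0.025, 0.   ]), 'grasp_force': np.float64(0.0), 'gripper_width': np.float64(-0.002)}
200 [(262, np.float64(0.456), np.float64(-0.156), np.float64(0.005)), (280, np.float64(0.464), np.float64(-0.148), np.float64(0.021)), (296, np.float64(0.475), np.float64(-0.151), np.float64(0.003))] [234 213  80]
230 [(262, np.float64(0.461), np.float64(-0.171), np.float64(0.013)), (280, np.float64(0.469), np.float64(-0.163), np.float64(0.023)), (296, np.float64(0.479), np.float64(-0.164), np.float64(0.014))] [63 64 62]
260 [(262, np.float64(0.463), np.float64(-0.174), np.float64(0.042)), (280, np.float64(0.475), np.float64(-0.181), np.float64(0.023)), (2
[... 1275 characters left out ...]
np.float64(0.49), np.float64(-0.192), np.float64(0.003))] [32 32 33]
280 [(262, np.float64(0.465), np.float64(-0.178), np.float64(0.063)), (280, np.float64(0.472), np.float64(-0.171), np.float64(0.071)), (296, np.float64(0.48), np.float64(-0.173), np.float64(0.064))] [30 31 33]
300 [(262, np.float64(0.465), np.float64(-0.172), np.float64(0.087)), (280, np.float64(0.472), np.float64(-0.172), np.float64(0.084)), (296, np.float64(0.477), np.float64(-0.168), np.float64(0.086))] [42 44 44]
310 [(262, np.float64(0.465), np.float64(-0.171), np.float64(0.094)), (280, np.float64(0.473), np.float64(-0.176), np.float64(0.084)), (296, np.float64(0.477), np.float64(-0.168), np.float64(0.093))] [43 44 44]
```

```bash
python3 - <<'E'
from h import *
print(manip.finger_overhang, [a for a in dir(manip) if a[0]!='_'])
for n,z in(("w2",.3001),("w3",.0597),("w4",.151),("w5",.0154),("w6",.0258)):
    f=load(n); P=cloud(f); T=f["W"]@np.linalg.inv(np.array(f["T_tool_cam"])); Q=(P.reshape(-1,3)-T[:3,3])@T[:3,:3]
    d=f["z_map"].ravel(); k=(d>0)&(d<.19)&(np.abs(Q[:,0])<.03)&(np.abs(Q[:,1])<.07)
    q=Q[k]; print(n,q[:,2].max().round(4),[ (a,q[(abs(q[:,1]*1e3-a)<3)][:,2].max().round(4) if (abs(q[:,1]*1e3-a)<3).any() else None) for a in (-40,-30,-20,-10,0,10,20,30,40)], np.sort(np.abs(q[:,1]))[:3])
E
```

```text
0.014 ['IKError', 'finger_overhang', 'job_done', 'state']
w2 -0.0233 [(-40, np.float64(-0.0303)), (-30, np.float64(-0.0261)), (-20, np.float64(-0.0849)), (-10, np.float64(-0.0927)), (0, np.float64(-0.0938)), (10, np.float64(-0.0924)), (20, np.float64(-0.0776)), (30, np.float64(-0.0265)), (40, np.float64(-0.0331))] [1.56339807e-07 2.06671315e-06 2.86553252e-06]
w3 0.0147 [(-40, np.float64(-0.0634)), (-30, np.float64(-0.0277)), (-20, np.float64(-0.0217)), (-10, np.float64(-0.0926)), (0, np.float64(-0.0943)), (10, np.float64(-0.0922)), (20, np.float64(-0.0217)), (30, np.float64(-0.0285)), (40, np.float64(-0.0639))] [4.72387917e-05 4.92635430e-05 5.16754962e-05]
w4 -0.0232 [(-40, np.float64(-0.0743)), (-30, np.float64(-0.0653)), (-20, np.float64(-0.0597)), (-10, np.float64(-0.0244)), (0, np.float64(-0.0243)), (10, np.float64(-0.027)), (20, np.float64(-0.0622)), (30, np.float64(-0.0659)), (40, np.float64(-0.0769))] [5.02956722e-06 6.97981446e-06 1.08200754e-05]
w5 0.0144 [(-40, np.float64(0.0143)), (-30, np.float64(0.0137)), (-20, np.float64(0.0137)), (-10, np.float64(0.0136)), (0, np.float64(-0.0011)), (10, np.float64(0.0133)), (20, np.float64(0.0136)), (30, np.float64(0.0139)), (40, np.float64(0.0139))] [4.14461804e-05 5.40566518e-05 5.75978687e-05]
w6 0.0179 [(-40, np.float64(-0.018)), (-30, np.float64(-0.0652)), (-20, np.float64(-0.061)), (-10, np.float64(0.0143)), (0, np.float64(0.0066)), (10, np.float64(0.0136)), (20, np.float64(-0.0623)), (30, np.float64(-0.0662)), (40, np.float64(-0.0752))] [9.62853083e-07 4.13562542e-06 6.13672407e-06]
```

servo_tool --deltas '[[[40, 0, 0, 0.01, 0], [40, 0, 0, 0, 0], [40, 0, 0, 0, 0], [40, 0, 0, -0.015, 0], [40, 0, 0, -0.02, 0], [40, 0, 0, -0.01, 0], [40, 0, 0, -0.003, 0], [40, 0, 0, 0, 0]]]'

```text
time: 8.4
tool_pos: [0.4773, -0.1823, -0.0117]
tool_rot: [0.001, 0.584, 0.811, 0.0]
contact_force: [-0.2, 0.9, 7.5]
gripper_width: 0.394
grasp_force: 3.0
```

```bash
python3 - <<'E'
from h import *
f=cam("wrist"); save(f,"w7",k=1.4); P=cloud(f); print(manip.state()["tool_pos"],f["fy"],f["cy"])
T=f["W"]@np.linalg.inv(np.array(f["T_tool_cam"])); Q=((P.reshape(-1,3)-T[:3,3])@T[:3,:3]).reshape(420,560,3)
for v in range(225,300,6): print(v,[tuple(P[v,u].round(3)) for u in (240,248,256,280,304,312,320)])
E
```

```text
[ 0.47726678 -0.18229694 -0.01163999] 316.0322237851028 209.78536425240566
225 [(np.float64(0.449), np.float64(-0.165), np.float64(0.004)), (np.float64(0.453), np.float64(-0.163), np.float64(0.004)), (np.float64(0.457), np.float64(-0.162), np.float64(0.004)), (np.float64(0.466), np.float64(-0.151), np.float64(0.023)), (np.float64(0.48), np.float64(-0.155), np.float64(0.002)), (np.float64(0.484), np.float64(-0.153), np.float64(0.003)), (np.float64(0.488), np.float64(-0.152), np.float64(0.003))]
231 [(np.float64(0.45), np.float64(-0.168), np.float64(0.003)), (np.float64(0.454), np.float64(-0.166), np.float64(0.004)), (np.float64(0.457), np.float64(-0.161), np.float64(0.013)), (np.float64(0.467), np.float64(-0.154), np.float64(0.022)), (np.float64(0.481), np.float64(-0.158), np.float64(0.004)), (np.float64(0.485), np.float64(-0.157), np.float64(0.003)), (np.float64(0.489), np.float64(-0.155), np.float64(0.003))]
237 [(np.float64(0.451), np.float64(-0.171), np.float64(0.004)), (np.float64(0.455), np.float64(-0.171), np.float64(0.002)), (np.float64(0.458), np.float64(-0.164), np.float64(0
[... 3781 characters left out ...]
np.float64(-0.2), np.float64(0.003)), (np.float64(0.477), np.float64(-0.184), np.float64(0.021)), (np.float64(0.493), np.float64(-0.191), np.float64(0.003)), (np.float64(0.498), np.float64(-0.19), np.float64(0.003)), (np.float64(0.49), np.float64(-0.169), np.float64(0.037))]
297 [(np.float64(0.458), np.float64(-0.182), np.float64(0.038)), (np.float64(0.465), np.float64(-0.205), np.float64(0.003)), (np.float64(0.469), np.float64(-0.203), np.float64(0.003)), (np.float64(0.478), np.float64(-0.187), np.float64(0.022)), (np.float64(0.494), np.float64(-0.194), np.float64(0.004)), (np.float64(0.499), np.float64(-0.194), np.float64(0.003)), (np.float64(0.491), np.float64(-0.172), np.float64(0.037))]
```

View pics/w7.png

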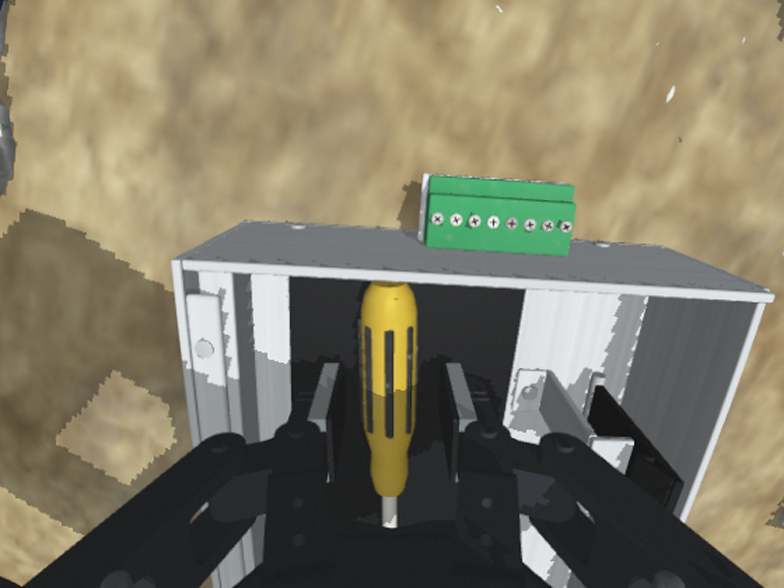

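servo_tool --deltas '[[[40, -0.001, 0, 0.003, 0], [30, 0, 0, 0, 0], [0, 0, 0, 0, 0], [0, 0, 0, 0, 0], [0, 0, 0, 0, 0], [0, 0, 0, 0, 0], [0, 0, 0, 0, 0], [0, 0, 0, 0, 0]]]'

```text
time: 9.25
tool_pos: [0.4749, -0.1817, -0.0098]
tool_rot: [-0.0, 0.584, 0.812, -0.0]
contact_force: [-0.3, -0.5, -1.7]
gripper_width: 0.189
grasp_force: 58.6
```

servo_tool --deltas '[[[0, 0, 0, 0.03, 0], [0, 0, 0, 0.04, 0], [0, 0, 0, 0.04, 0], [0, 0.002, 0.047, 0, -1], [0, 0.002, 0.048, 0, -1], [0, 0.002, 0.048, 0, -1], [0, 0.002, 0.048, 0, -1], [0, 0.002, 0.046, 0, -0.4]]]'

```text
time: 10.05
tool_pos: [0.4848, 0.0571, 0.1006]
tool_rot: [0.0, 0.615, 0.788, 0.0]
contact_force: [1.6, -1.1, -0.3]
gripper_width: 0.188
grasp_force: 58.8
```

servo_tool --deltas '[[[0, 0, 0, -0.035, 0], [0, 0, 0, -0.035, 0], [0, 0, 0, -0.025, 0], [0, 0, 0, -0.012, 0], [0, 0, 0, -0.003, 0], [0, 0, 0, 0, 0], [25, 0, 0, 0, 0], [35, 0, 0, 0, 0]]]'

```text
time: 10.85
tool_pos: [0.4868, 0.055, -0.0078]
tool_rot: [0.001, 0.615, 0.788, 0.001]
contact_force: [-0.1, -0.5, 0.0]
gripper_width: 0.346
grasp_force: 0.0
```

servo_tool --deltas '[[[45, 0, 0, 0.04, 0], [45, 0, 0, 0.045, 0], [100, 0, 0, 0.045, 0], [100, 0.01, 0.03, 0.03, 0], [100, 0.01, 0.04, 0.025, 0], [100, 0.01, 0.04, 0.025, 0], [100, 0.01, 0.04, 0.025, 0], [100, 0.005, 0.03, 0.025, 0]]]'

```text
time: 11.65
tool_pos: [0.5307, 0.2374, 0.253]
tool_rot: [0.001, 0.615, 0.789, 0.001]
contact_force: [0.6, 0.0, 0.3]
gripper_width: 0.998
grasp_force: 0.0
```

```bash
python3 - <<'E'
from h import *
s=manip.state(); print(s["time"],s["tool_pos"]); f=cam("wrist"); save(f,"w8",k=1.4)
P=cloud(f).reshape(-1,3)
k=(np.hypot(P[:,0]-.55,P[:,1]-.22)<.16)
for lo,hi,nm in((.036,.044,"green"),(.046,.0535,"low"),(.055,.062,"up")):
    q=P[k&(P[:,2]>lo)&(P[:,2]<hi)][:,:2].astype(np.float32); r=cv2.minAreaRect(q); print(nm,len(q),r, np.median(q,0))
k=(np.hypot(P[:,0]-.49,P[:,1]-.04)<.1)&(P[:,2]>.006)&(P[:,2]<.03); q=P[k]
if len(q):
    c=q.mean(0); v=np.linalg.svd(q[:,:2]-c[:2],full_matrices=0)[2][0]; print("sd",c,np.degrees(np.arctan2(v[1],v[0])),((q[:,:2]-c[:2])@v).min(),((q[:,:2]-c[:2])@v).max(),q[:,2].max())
E
```

```text
11.65 [0.53067438 0.23738452 0.25297035]
green 8245 ((0.5584012866020203, 0.22522269189357758), (0.12523263692855835, 0.1853615641593933), 12.288311958312988) [0.5686194  0.24177474]
low 711 ((0.5526317358016968, 0.2200075387954712), (0.07026588916778564, 0.13414807617664337), 12.14394474029541) [0.536373   0.26062277]
up 5121 ((0.5545588731765747, 0.2207077592611313), (0.06022663787007332, 0.1250704824924469), 12.244340896606445) [0.5535028 0.2257103]
sd [0.50487419 0.03924178 0.01557488] -48.855558015221305 -0.061905667654533134 0.07826701775230158 0.029937094189484703
```

View pics/w8.png

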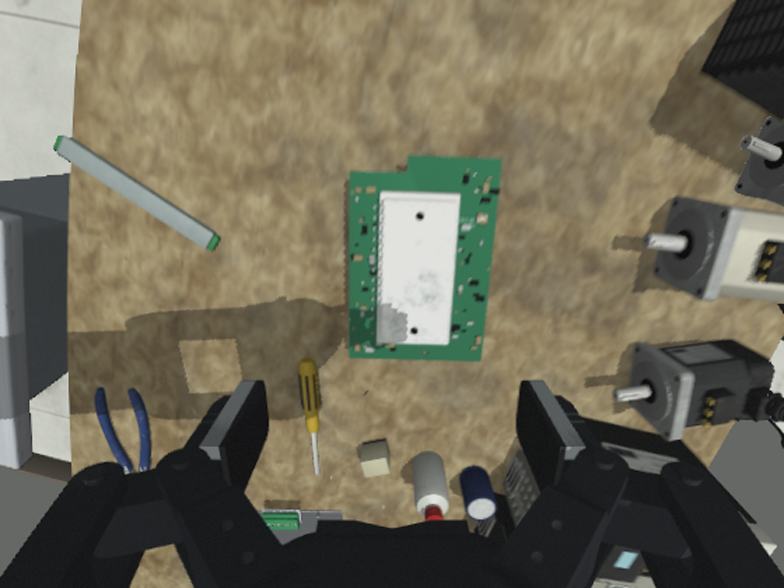

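```bash
python3 - <<'E'
from h import *
for n,us in(("w8",(172,178,184,376,382,388)),("w7",(232,236,240,320,324,328)),("w4",(268,274,290,294))):
    f=load(n); P=cloud(f); T=f["W"]@np.linalg.inv(np.array(f["T_tool_cam"])); Q=((P.reshape(-1,3)-T[:3,3])@T[:3,:3]).reshape(420,560,3)
    for u in us: 
        c=[(v,*(Q[v,u]*1e3).round(0)) for v in range(250,330,3) if 0<f["z_map"][v,u]<.2 and Q[v,u,2]<.008]; print(n,u,[tuple(map(int,x)) for x in c[:4]])
f=load("w8"); s=xyz(f,np.array([(308,362),(312,430),(317,470)])/1.4,.012); print(s.round(4))
E
```

```text
w8 172 [(274, 11, -50, -39), (277, 12, -48, -43), (280, 12, -47, -46), (283, 12, -47, -48)]
w8 178 [(274, 11, -47, -39), (277, 11, -46, -42), (280, 11, -45, -45), (283, 11, -45, -47)]
w8 184 [(274, 12, -44, -40), (277, 11, -44, -41), (280, 9, -44, -41), (283, 8, -44, -41)]
w8 376 [(274, 12, 42, -41), (277, 11, 42, -41), (280, 10, 42, -42), (283, 9, 41, -44)]
w8 382 [(274, 12, 45, -41), (277, 12, 44, -43), (280, 11, 44, -44), (283, 12, 42, -48)]
w8 388 [(274, 12, 47, -40), (277, 11, 47, -43), (280, 11, 46, -45), (283, 12, 44, -49)]
w7 232 [(250, 12, -26, -15), (253, 10, -26, -15), (256, 8, -26, -16), (259, 12, -24, -26)]
w7 236 [(250, 11, -24, -15), (253, 10, -24, -15), (256, 8, -24, -16), (259, 12, -22, -26)]
w7 240 [(250, 11, -22, -15), (253, 10, -22, -15), (256, 8, -22, -15), (259, 12, -20, -26)]
w7 320 [(250, 11, 20, -14), (253, 9, 20, -15), (256, 8, 20, -15), (259, 11, 19, -25)]
w7 324 [(250, 11, 22, -15), (253, 10, 22, -15), (256, 7, 22, -14), (259, 12, 21, -26)]
w7 328 [(250, 11, 24, -14), (253, 9, 24, -15), (256, 8, 24, -15), (259, 11, 23, -25)]
w4 268 [(259, 12, -7, -25), (262, 12, -7, -29), (265, 12, -7, -31), (268, 12, -6, -35)]
w4 274 [(259, 12, -4, -26), (262, 12, -4, -29), (265, 12, -4, -32), (268, 11, -4, -34)]
w4 290 [(259, 12, 4, -26), (262, 12, 4, -29), (265, 12, 4, -32), (268, 12, 4, -35)]
w4 294 [(268, 7, 6, -26), (271, 12, 5, -37), (274, 12, 5, -40), (277, 12, 5, -43)]
[[ 0.4782  0.0926  0.012 ]
 [ 0.4972  0.0118  0.012 ]
 [ 0.5125 -0.0405  0.012 ]]
```

servo_tool --deltas '[[[100, 0.006, -0.005, -0.02, -0.5], [100, 0.006, -0.004, -0.035, -0.5], [100, 0.006, -0.004, -0.035, -0.5], [100, 0.006, -0.004, -0.035, -0.4], [100, 0, 0, -0.035, 0], [100, 0, 0, -0.03, 0], [100, 0, 0, -0.02, 0], [100, 0, 0, -0.005, 0]]]'

```text
time: 12.5
tool_pos: [0.5523, 0.2174, 0.0331]
tool_rot: [-0.001, 0.628, 0.778, -0.002]
contact_force: [-0.1, 0.2, 0.6]
gripper_width: 0.999
grasp_force: 0.0
```

```bash
python3 - <<'E'
from h import *
s=manip.state(); print(s["tool_pos"]); f=cam("wrist"); save(f,"w9",k=1.4)
P=cloud(f); T=f["W"]@np.linalg.inv(np.array(f["T_tool_cam"])); Q=((P.reshape(-1,3)-T[:3,3])@T[:3,:3]).reshape(420,560,3)
q=Q[(f["z_map"]>0)&(abs(Q[...,0])<.02)&(abs(Q[...,1])<.06)&(P[...,2]<.075)]
for a in range(-48,50,4):
    k=abs(q[:,1]*1e3-a)<1.5
    if k.any(): print(a,np.unique((q[k][:,2]*1e3+s["tool_pos"][2]*-1e3).round(0)*-1)[:30])
E
```

```text
[0.55233598 0.21744565 0.03307641]
-48 [38. 39. 40. 41. 42. 43. 44. 70. 71. 72. 73. 74. 75.]
-44 [38. 39. 40. 41. 42. 43. 44. 67. 68. 69. 70. 71. 72. 73. 74. 75.]
-40 [38. 39. 40. 41. 42. 43.]
-36 [39. 40. 41. 42. 43. 44. 45.]
-32 [38. 39. 40. 41. 42. 43. 44. 45. 46.]
-28 [49. 50. 51. 52. 57. 58.]
-24 [58. 59. 60. 61.]
-20 [58. 59. 60. 61.]
-16 [58. 59. 60. 61.]
-12 [58. 59. 60. 61.]
-8 [58. 59. 60. 61.]
-4 [58. 59. 60. 61.]
0 [58. 59. 60. 61.]
4 [58. 59. 60. 61.]
8 [58. 59. 60. 61.]
12 [58. 59. 60. 61.]
16 [58. 59. 60. 61.]
20 [58. 59. 60. 61.]
24 [58. 59. 60. 61. 62.]
28 [58. 59. 60. 61.]
32 [57. 58. 59. 60. 61.]
36 [48. 49. 50. 51. 52.]
40 [39. 40. 41. 42. 67. 68. 69. 70. 71. 72. 73. 74. 75.]
44 [38. 39. 40. 41. 42. 43. 70. 71. 72. 73. 74. 75.]
48 [39. 40. 41. 42. 43. 71. 72. 73. 74. 75.]
```

servo_tool --deltas '[[[100, 0.0035, 0.002, 0, 0], [100, 0, 0, -0.01, 0], [100, 0, 0, -0.01, 0], [0, 0, 0, 0, 0], [0, 0, 0, 0, 0], [0, 0, 0, 0, 0], [0, 0, 0, 0, 0], [0, 0, 0, 0, 0]]]'

```text
time: 13.35
tool_pos: [0.5574, 0.2201, 0.0152]
tool_rot: [-0.0, 0.628, 0.778, -0.0]
contact_force: [0.6, -0.6, -2.0]
gripper_width: 0.752
grasp_force: 69.5
```

servo_tool --deltas '[[[0, 0, 0, 0.025, 0], [0, 0, 0, 0.03, 0], [0, -0.0242, -0.0372, 0, 0.5], [0, -0.0242, -0.0372, 0, 0.5], [0, -0.0242, -0.0372, 0, 0.5], [0, -0.0242, -0.0372, 0, 0.6], [0, -0.0242, -0.0372, 0, 0], [0, 0, 0, 0, 0]]]'

```text
time: 14.15
tool_pos: [0.4321, 0.0313, 0.0678]
tool_rot: [-0.002, 0.615, 0.788, -0.002]
contact_force: [0.1, 1.4, -7.2]
gripper_width: 0.748
grasp_force: 70.3
```

```bash
python3 - <<'E'
from h import *
s=manip.state(); print(s["time"],s["tool_pos"],s["tool_rot"],s["contact_force"],s["gripper_width"])
f=cam("scene"); save(f,"s1",(140,120,360,300),3.5); f2=cam("wrist"); save(f2,"w10")
E
```

```text
14.15 [0.4320971  0.03127401 0.06780328] [-0.00182619  0.61546414  0.78815917 -0.00238339] [ 0.05700446  1.38140749 -7.24710038] 0.7483223462032195
```

View pics/s1.png

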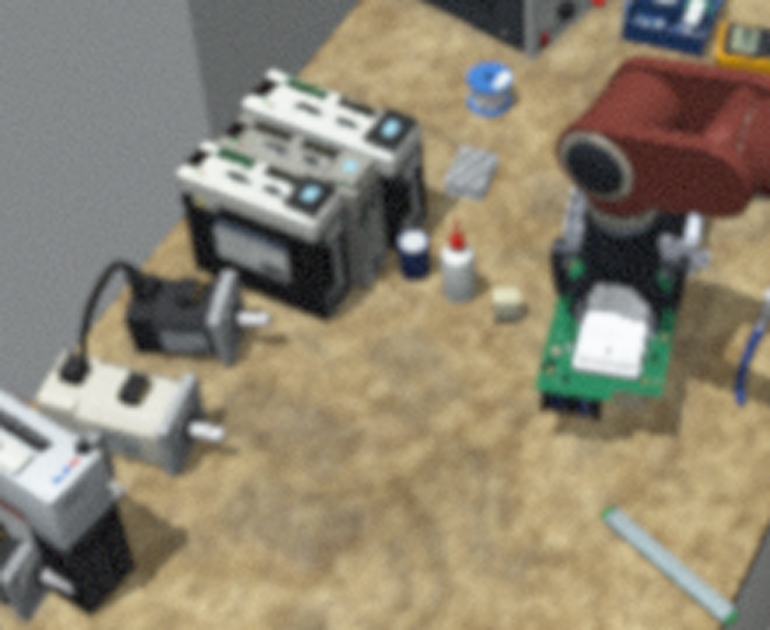

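servo_tool --deltas '[[[0, 0, 0, 0, 0], [0, 0, 0, -0.012, 0], [0, 0, 0, -0.012, 0], [0, 0, 0, -0.006, 0], [0, 0, 0, -0.002, 0], [0, 0, 0, -0.002, 0], [0, 0, 0, -0.001, 0], [0, 0, 0, 0, 0]]]'

```text
time: 15.05
tool_pos: [0.4369, 0.0342, 0.0357]
tool_rot: [0.0, 0.614, 0.79, 0.0]
contact_force: [0.1, 0.6, -7.0]
gripper_width: 0.75
grasp_force: 70.3
```

servo_tool --deltas '[[[0, 0, 0, -0.001, 0], [0, 0, 0, -0.001, 0], [78, 0, 0, 0, 0], [82, 0, 0, 0, 0], [100, 0, 0, 0, 0], [100, 0, 0, 0, 0], [100, 0, 0, 0.02, 0], [100, 0, 0, 0.02, 0]]]'

```text
time: 15.85
tool_pos: [0.4363, 0.0342, 0.0737]
tool_rot: [-0.001, 0.614, 0.79, -0.0]
contact_force: [0.6, -0.4, -0.5]
gripper_width: 0.999
grasp_force: 0.0
```

```bash
cat > bd.py <<'E'
from h import *
from scipy.spatial.transform import Rotation as R
def board(f,c0,verbose=1):
    "plane of the upper step of the cooling plate near c0, tilt, and its rectangle"
    P=cloud(f); o=f["pixels"].astype(int); w=(o.min(-1)>120)&(o.max(-1)-o.min(-1)<25)&(np.hypot(P[...,0]-c0[0],P[...,1]-c0[1])<.085)&(P[...,2]>.03)
    T=f["W"]@np.linalg.inv(np.array(f["T_tool_cam"])); Q=(P-T[:3,3])@T[:3,:3]; w&=~((abs(Q[...,0])<.016)&(abs(Q[...,1])>.03))
    q=P[w]; 
    for _ in range(6):
        c=q.mean(0); n=np.linalg.svd(q-c,full_matrices=0)[2][2]; n*=np.sign(n[2]); d=(q-c)@n; k=abs(d)<max(.0012,1.5*np.std(d)) ; q=q[k] if _<5 else q
    return c,n,q
E
python3 - <<'E'
from bd import *
s=manip.state(); print(s["tool_pos"],s["contact_force"]); f=cam("wrist"); save(f,"w11",k=1.4)
c,n,q=board(f,(.4392,.0396)); print(len(q),c,n,"tilt",np.arccos(n[2]),"down dir",np.degrees(np.arctan2(n[1],n[0])))
yd=np.array([.969,.247]); xd=np.array([.247,-.969]); l=(q[:,:2]-[.4392,.0396])
print("y",np.percentile(l@yd,[1,99]),"x",np.percentile(l@xd,[1,99]))
E
```

```text
[0.43628227 0.03423999 0.07370223] [ 0.61335415 -0.35194942 -0.46441039]
16212 [0.43068783 0.03731162 0.06556641] [-0.14369338 -0.027102    0.98925108] tilt 0.14675309163490843 down dir -169.31892388246365
y [-0.0378955   0.01859524] x [-0.05413342  0.06657121]
```

servo_tool --deltas '[[[100, -0.003, -0.001, 0, 0], [100, 0, 0, -0.02, 0], [100, 0, 0, -0.02, 0], [100, 0, 0, -0.007, 0], [100, 0, 0, 0, 0], [80, 0, 0, 0, 0], [0, 0, 0, 0, 0], [0, 0, 0, 0, 0]]]'

```text
time: 16.7
tool_pos: [0.4348, 0.0331, 0.0281]
tool_rot: [0.001, 0.614, 0.79, 0.001]
contact_force: [-1.5, 0.2, 5.5]
gripper_width: 0.717
grasp_force: 64.6
```

servo_tool --deltas '[[[0, 0, 0, 0, 0], [0, 0, 0, 0, 0], [0, 0, 0, 0, 0], [0, 0, 0, 0, 0], [0, 0, 0, 0.005, 0], [0, 0, 0, 0.01, 0], [0, 0, 0, 0.015, 0], [0, 0, 0, 0.015, 0]]]'

```text
time: 17.5
tool_pos: [0.4324, 0.0333, 0.071]
tool_rot: [-0.001, 0.614, 0.79, -0.001]
contact_force: [0.2, -0.3, -5.4]
gripper_width: 0.721
grasp_force: 66.2
```

```bash
python3 - <<'E'
from bd import *
s=manip.state(); print(s["tool_pos"],s["gripper_width"],s["grasp_force"]); f=cam("wrist"); save(f,"w12",k=1.4)
c,n,q=board(f,(.4372,.0386)); print(len(q),c,n,"tilt",np.arccos(n[2]),"down dir",np.degrees(np.arctan2(n[1],n[0])))
yd=np.array([.969,.247]); xd=np.array([.247,-.969]); l=(q[:,:2]-s["tool_pos"][:2])
print("rel tcp y",np.percentile(l@yd,[1,99]),"x",np.percentile(l@xd,[1,99]))
E
```

```text
[0.43238403 0.03333878 0.07104094] 0.7209984261599317 66.19828443741426
24450 [0.4267883  0.04474709 0.10826443] [-0.13983746 -0.02694129  0.98980789] tilt 0.14289488476946402 down dir -169.0949255505203
rel tcp y [-0.03123611  0.02522392] x [-0.05934675  0.04798083]
```

```bash
python3 - <<'E'
from bd import *
f=load("w12"); c,n,q=board(f,(.4372,.0386)); P=cloud(f); tcp=np.array([.43238,.03334,.07104])
o=f["pixels"].astype(int); h=(P-c)@n
yd=np.array([.969,.247,0]); yd-=n*(yd@n); yd/=np.linalg.norm(yd); xd=np.cross(yd,n)
A=(P-tcp)@xd*1e3; B=(P-tcp)@yd*1e3
g=(abs(h+.018)<.003)&(abs(A)<140)&(abs(B)<100)&(o[...,1]>o[...,0]+10)
print("n green",g.sum(),A[g].min(),A[g].max(),B[g].min(),B[g].max())
for nm,sg in(("near",-1),("far",1)):
    pts=[]
    for a in range(-95,95,5):
        k=g&(abs(A-a)<2.5)
        if k.sum()>20: pts.append((a,np.percentile(sg*B[k],99)*sg))
    pts=np.array(pts); print(nm,pts.round(1).tolist())
U=(abs(h)<.002)&(o.min(-1)>120); print("upper",[np.percentile(x[U&(abs(A)<100)&(abs(B)<60)],[.5,99.5]).round(1) for x in(A,B)])
print("xd",xd,"yd",yd,"n",n)
E
```

```text
n green 28716 -93.8738628377563 78.10075135487145 -57.25247850958398 69.3425077110429
near [[-95.0, -7.3], [-90.0, -6.9], [-85.0, -6.8], [-80.0, -53.5], [-75.0, -54.2], [-70.0, -54.4], [-65.0, -54.8], [-60.0, -55.2], [-55.0, -55.0], [-50.0, -55.1], [-45.0, -55.6], [-40.0, -55.8], [-35.0, -55.7], [-30.0, -55.7], [-25.0, -55.7], [-20.0, -55.9], [-15.0, -55.9], [-10.0, -56.1], [-5.0, -56.2], [0.0, -56.2], [5.0, -56.3], [10.0, -56.3], [15.0, -56.2], [20.0, 35.6], [25.0, 35.5], [30.0, -2.2], [35.0, -37.7], [40.0, -39.7], [45.0, -41.2], [50.0, -42.1], [55.0, -43.8], [60.0, -43.8], [65.0, -42.9], [70.0, -41.8], [75.0, -40.5]]
far [[-95.0, 68.0], [-90.0, 68.5], [-85.0, 68.5], [-80.0, 68.0], [-75.0, 68.1], [-70.0, 67.7], [-65.0, 66.7], [-60.0, 68.5], [-55.0, 68.4], [-50.0, 68.4], [-45.0, 68.2], [-40.0, 68.2], [-35.0, 67.9], [-30.0, 67.9], [-25.0, 67.7], [-20.0, 67.8], [-15.0, 67.8], [-10.0, 67.8], [-5.0, 67.8], [0.0, 67.6], [5.0, 67.9], [10.0, 67.9], [15.0, 67.9], [20.0, 68.1], [25.0, 38.0], [30.0, 39.0], [35.0, 40.5], [40.0, 42.4], [45.0, 43.4], [50.0, 43.0], [55.0, 41.9], [60.0, 39.7], [65.0, 40.3], [70.0, 38.9], [75.0, -35.8]]
upper [array([-59.7,  49.6]), array([-27. ,  31.5])]
xd [ 0.24699474 -0.96897936  0.0085204 ] yd [0.95887386 0.24566881 0.14215397] n [-0.13983746 -0.02694129  0.98980789]
```

servo_tool --deltas '[[[0, 0, 0, 0.025, 0], [0, 0, 0, 0.025, 0], [0, 0.0118, -0.042, 0, 0.2], [0, 0.0118, -0.042, 0, 0.2], [0, 0.0118, -0.042, 0, 0.2], [0, 0.0118, -0.042, 0, 0], [0, 0.0118, -0.042, 0, 0], [0, 0.0118, -0.042, 0, 0]]]'

```text
time: 18.35
tool_pos: [0.504, -0.2202, 0.1203]
tool_rot: [-0.001, 0.61, 0.793, 0.0]
contact_force: [-0.1, 0.1, -5.2]
gripper_width: 0.72
grasp_force: 68.3
```

servo_tool --deltas '[[[0, 0, 0, 0, 0], [0, 0, 0, 0, 0], [0, 0, 0, -0.01, 0], [0, 0, 0, -0.02, 0], [0, 0, 0, -0.02, 0], [0, 0, 0, -0.005, 0], [0, 0, 0, 0, 0], [0, 0, 0, 0, 0]]]'

```text
time: 19.15
tool_pos: [0.5049, -0.2185, 0.0672]
tool_rot: [0.001, 0.609, 0.793, 0.0]
contact_force: [-0.1, -0.2, -6.1]
gripper_width: 0.72
grasp_force: 68.2
```

```bash
python3 - <<'E'
from bd import *
s=manip.state(); print(s["time"],s["tool_pos"],s["tool_rot"],s["contact_force"],s["gripper_width"])
f=cam("wrist"); save(f,"w13",k=1.4); t=cam("top"); save(t,"t13")
c,n,q=board(f,s["tool_pos"][:2]); print(len(q),c-s["tool_pos"],n,np.arccos(n[2]))
# chassis rim from the wrist view and from the first top view
P=cloud(f); x0=np.array([.49805,-.21769]); C,S=np.cos(.24918),np.sin(.24918)
l=np.stack([(P[...,0]-x0[0])*C+(P[...,1]-x0[1])*S,-(P[...,0]-x0[0])*S+(P[...,1]-x0[1])*C],-1)
for v in range(60,420,15):
    r=[(u,*(l[v,u]*1e3).round(0).astype(int),int(P[v,u,2]*1e3)) for u in range(0,560,20) if .03<P[v,u,2]<.06 and abs(l[v,u,0])<.09 and abs(l[v,u,1])<.125]
    if r: print(v,r)
E
```

```text
19.15 [ 0.50490368 -0.21848639  0.06716483] [5.44896891e-04 6.09244971e-01 7.92981881e-01 6.76976538e-05] [-0.14923293 -0.23188592 -6.06233213] 0.7198581272411021
24331 [-0.0057763   0.01132347  0.03714117] [-0.14313204 -0.02768327  0.98931636] 0.146305977146045
60 [(280, np.int64(4), np.int64(105), 32), (300, np.int64(16), np.int64(105), 33), (320, np.int64(28), np.int64(106), 31)]
75 [(180, np.int64(-48), np.int64(95), 54), (200, np.int64(-37), np.int64(95), 53), (220, np.int64(-27), np.int64(95), 54), (240, np.int64(-16), np.int64(95), 54), (260, np.int64(-6), np.int64(95), 55), (280, np.int64(5), np.int64(95), 55), (300, np.int64(15), np.int64(95), 55), (320, np.int64(25), np.int64(96), 55), (340, np.int64(35), np.int64(96), 56), (360, np.int64(46), np.int64(96), 55), (380, np.int64(57), np.int64(96), 55), (400, np.int64(67), np.int64(97), 54)]
90 [(160, np.int64(-62), np.int64(88), 47)]
105 [(160, np.int64(-60), np.int64(80), 54)]
120 [(160, np.int64(-60), np.int64(73), 56)]
135 [(160, np.int64(-61), np.int64(64), 55)]
150 [(160, np.int64(-62), np.int64(56), 55)]
165 [(160, np.int64(-63), np.int64(48), 55)]
180 [(160, np.int64(-64), np.int64(39), 53)]
195 [(160, np.int64(-65), np.int64(30), 54)]
210 [(160, np.int64(-66), np.int64(21), 54)]
```

```bash
cat > rel.py <<'E'
from bd import *
def rel(f,s,z0=.0545,prt=1):
    P=cloud(f); x0=np.array([.49805,-.21769]); C,S=np.cos(.24918),np.sin(.24918)
    L=np.stack([(P[...,0]-x0[0])*C+(P[...,1]-x0[1])*S,-(P[...,0]-x0[0])*S+(P[...,1]-x0[1])*C,P[...,2]],-1)*1e3
    m=abs(L[...,2]-54.5)<2.5; mm=lambda k,i,pc:np.percentile(L[k][:,i],pc).round(1)
    lip=[(y,*mm(k,0,[2,98])) for y in range(20,90,10) for k in [m&(abs(L[...,1]-y)<5)&(L[...,0]<-45)&(L[...,0]>-75)] if k.sum()>8]
    wall=[(x,*mm(k,1,[2,98])) for x in range(-60,80,20) for k in [m&(abs(L[...,0]-x)<8)&(L[...,1]>85)&(L[...,1]<102)] if k.sum()>8]
    print("lip x(-66,-55):",lip); print("end wall y(94.5,97):",wall)
    c,n,q=board(f,s["tool_pos"][:2]); o=f["pixels"].astype(int); h=(P-c)@n; g=(abs(h+.018)<.003)&(o[...,1]>o[...,0]+10)&(np.hypot(L[...,0],L[...,1])<140)
    print("tilt",np.arccos(n[2]),"n chassis",n[0]*C+n[1]*S,-n[0]*S+n[1]*C)
    for y in range(-20,90,10):
        k=g&(abs(L[...,1]-y)<3)
        if k.sum()>20:
            i=mm(k,0,[1,99]); kk=k&(L[...,0]<i[0]+2); jj=k&(L[...,0]>i[1]-2); print("y",y,"x near/far",i,"ztop",np.median(L[kk][:,2]).round(1),np.median(L[jj][:,2]).round(1))
    print("left end y",[mm(g&(abs(L[...,0]-x)<4),1,[99]) for x in (0,20,40)])
E
python3 -c "
from rel import *
rel(load('w13'),dict(tool_pos=[.5049,-.2185,.0672]))"
```

```text
lip x(-66,-55): [(20, np.float64(-66.0), np.float64(-60.3)), (30, np.float64(-66.1), np.float64(-60.3)), (40, np.float64(-66.3), np.float64(-60.0)), (50, np.float64(-66.7), np.float64(-59.8)), (60, np.float64(-66.9), np.float64(-60.1)), (70, np.float64(-67.0), np.float64(-60.0)), (80, np.float64(-67.2), np.float64(-56.7))]
end wall y(94.5,97): [(-60, np.float64(85.4), np.float64(95.4)), (-40, np.float64(92.8), np.float64(95.4)), (-20, np.float64(93.3), np.float64(95.8)), (0, np.float64(93.8), np.float64(96.0)), (20, np.float64(94.0), np.float64(96.2)), (40, np.float64(94.1), np.float64(96.7)), (60, np.float64(94.4), np.float64(97.2))]
tilt 0.146305977146045 n chassis -0.14553835227165504 0.008469431211292438
y -20 x near/far [-51.7  71.6] ztop 76.3 94.7
y -10 x near/far [-52.1  71.1] ztop 77.0 94.8
y 0 x near/far [-52.1  70.7] ztop 76.7 94.5
y 10 x near/far [-51.7  70.6] ztop 76.7 94.4
y 20 x near/far [-51.8  70.5] ztop 76.6 94.4
y 30 x near/far [-51.7  70.6] ztop 76.6 94.5
y 40 x near/far [-51.8  70.8] ztop 76.5 94.2
y 50 x near/far [-51.2  70.8] ztop 76.6 94.6
y 60 x near/far [-51.4  70.8] ztop 76.5 93.9
y 70 x near/far [-50.9  70.1] ztop 76.1 93.9
y 80 x near/far [-39.1  70.4] ztop 77.3 94.0
left end y [array([91.4]), array([91.5]), array([91.])]
```

servo_tool --deltas '[[[0, 0, 0, -0.004, 0.9], [0, 0, 0, -0.006, 0], [0, 0, 0, -0.006, 0], [0, 0, 0, -0.004, 0], [0, 0, 0, -0.003, 0], [0, 0, 0, -0.002, 0], [0, 0, 0, -0.001, 0], [0, 0, 0, 0, 0]]]'

```text
time: 20.05
tool_pos: [0.5045, -0.2188, 0.0404]
tool_rot: [-0.0, 0.603, 0.798, 0.0]
contact_force: [-0.5, 0.4, -5.8]
gripper_width: 0.717
grasp_force: 68.2
```

```bash
python3 - <<'E'
from rel import *
s=manip.state(); print(s["time"],s["tool_pos"],s["contact_force"],s["ft_torque"]); f=cam("wrist"); save(f,"w14",k=1.4); rel(f,s)
E
```

```text
20.05 [ 0.50450183 -0.21879273  0.04044565] [-0.46830569  0.44860463 -5.75860558] [-0.05578412  0.10526371  0.02182276]
lip x(-66,-55): [(20, np.float64(-66.2), np.float64(-55.2)), (30, np.float64(-66.3), np.float64(-55.7)), (40, np.float64(-66.2), np.float64(-55.7)), (50, np.float64(-66.4), np.float64(-47.7)), (60, np.float64(-66.9), np.float64(-45.8)), (70, np.float64(-66.8), np.float64(-56.4)), (80, np.float64(-67.0), np.float64(-56.6))]
end wall y(94.5,97): [(-60, np.float64(85.0), np.float64(95.3)), (-40, np.float64(92.9), np.float64(95.4)), (-20, np.float64(93.0), np.float64(95.6)), (0, np.float64(85.4), np.float64(96.0)), (20, np.float64(93.8), np.float64(96.4)), (40, np.float64(93.8), np.float64(96.7)), (60, np.float64(94.2), np.float64(96.9))]
tilt 0.14500589283803855 n chassis -0.14441482178878862 0.004909846717435003
y -20 x near/far [-52.1  71.5] ztop 49.6 67.8
y -10 x near/far [-52.7  70.8] ztop 49.9 68.0
y 0 x near/far [-52.5  70.2] ztop 50.1 67.8
y 10 x near/far [-52.4  70.2] ztop 50.0 67.5
y 20 x near/far [-52.6  69.7] ztop 49.9 67.6
y 30 x near/far [-52.6  69.7] ztop 49.8 67.6
y 40 x near/far [-52.9  69.7] ztop 49.9 67.6
y 50 x near/far [-52.6  69.6] ztop 49.9 67.6
y 60 x near/far [-52.8  69.3] ztop 49.7 67.5
y 70 x near/far [-52.6  68.4] ztop 49.6 67.4
y 80 x near/far [-7.2 68.7] ztop 56.1 67.2
left end y [array([91.2]), array([91.5]), array([91.2])]
```

servo_tool --deltas '[[[0, -0.002, -0.0005, 0, 0], [0, -0.002, -0.0005, 0, 0], [0, -0.002, -0.0005, 0, 0], [0, -0.001, -0.0003, 0, 0], [0, -0.001, -0.0003, 0, 0], [0, -0.0005, -0.0002, 0, 0], [0, 0, 0, 0, 0], [0, 0, 0, 0, 0]]]'

```text
time: 20.9
tool_pos: [0.496, -0.2211, 0.0405]
tool_rot: [0.0, 0.603, 0.798, 0.0]
contact_force: [0.0, -0.1, -6.3]
gripper_width: 0.716
grasp_force: 68.3
```

```bash
python3 - <<'E'
from rel import *
s=manip.state(); print(s["time"],s["tool_pos"],s["contact_force"],s["ft_torque"]); f=cam("wrist"); save(f,"w15",k=1.4); rel(f,s)
E
```

```text
20.9 [ 0.49601422 -0.22109882  0.04051372] [ 0.02345266 -0.06692581 -6.32944329] [ 0.01967591  0.08302462 -0.01731478]
lip x(-66,-55): [(20, np.float64(-65.9), np.float64(-45.6)), (30, np.float64(-65.9), np.float64(-45.8)), (40, np.float64(-66.3), np.float64(-45.6)), (50, np.float64(-66.5), np.float64(-45.6)), (60, np.float64(-66.9), np.float64(-45.3)), (70, np.float64(-66.7), np.float64(-45.7)), (80, np.float64(-66.9), np.float64(-56.2))]
end wall y(94.5,97): [(-60, np.float64(85.4), np.float64(95.2)), (-40, np.float64(92.7), np.float64(95.4)), (-20, np.float64(85.3), np.float64(95.6)), (0, np.float64(87.7), np.float64(96.2)), (20, np.float64(93.7), np.float64(96.2)), (40, np.float64(93.9), np.float64(96.6)), (60, np.float64(94.2), np.float64(96.8))]
tilt 0.14514524879777685 n chassis -0.1445437748875913 0.005168541138999103
y -20 x near/far [30.1 62.5] ztop 64.0 67.9
y -10 x near/far [-56.2  62. ] ztop 51.1 67.9
y 0 x near/far [-55.6  61.5] ztop 50.8 68.0
y 10 x near/far [-56.   61.3] ztop 50.8 67.8
y 20 x near/far [-56.2  61.2] ztop 50.6 67.8
y 30 x near/far [-56.3  61.1] ztop 50.7 67.7
y 40 x near/far [-56.8  61. ] ztop 50.6 67.5
y 50 x near/far [-56.6  60.8] ztop 50.8 67.7
y 60 x near/far [-56.1  60.7] ztop 50.6 67.3
y 70 x near/far [-56.3  59.8] ztop 50.4 67.5
y 80 x near/far [-14.8  59.9] ztop 56.6 67.4
left end y [array([91.1]), array([91.6]), array([91.4])]
```

servo_tool --deltas '[[[0, 0, 0, -0.001, 0], [0, 0, 0, -0.001, 0], [0, 0, 0, -0.001, 0], [0, 0, 0, -0.001, 0], [0, 0, 0, -0.001, 0], [0, 0, 0, 0, 0], [0, 0, 0, 0, 0], [0, 0, 0, 0, 0]]]'

```text
time: 21.75
tool_pos: [0.4963, -0.2213, 0.0382]
tool_rot: [-0.0, 0.603, 0.798, -0.0]
contact_force: [-5.2, 3.6, 9.9]
gripper_width: 0.715
grasp_force: 69.2
```

```bash
python3 - <<'E'
from rel import *
s=manip.state(); print(s["time"],s["tool_pos"],s["contact_force"],s["ft_torque"]); f=cam("wrist"); save(f,"w16",k=1.4); rel(f,s)
E
```

```text
21.75 [ 0.49629093 -0.22128391  0.03817202] [-5.22216873  3.57541297  9.87292993] [ 0.54269568  1.90828049 -0.15267167]
lip x(-66,-55): [(20, np.float64(-66.0), np.float64(-55.8)), (30, np.float64(-66.1), np.float64(-46.7)), (40, np.float64(-66.2), np.float64(-56.2)), (50, np.float64(-66.6), np.float64(-56.4)), (60, np.float64(-66.6), np.float64(-45.6)), (70, np.float64(-66.7), np.float64(-56.4)), (80, np.float64(-67.0), np.float64(-56.7))]
end wall y(94.5,97): [(-60, np.float64(85.0), np.float64(95.1)), (-40, np.float64(92.8), np.float64(95.5)), (-20, np.float64(85.6), np.float64(95.9)), (0, np.float64(85.1), np.float64(96.0)), (20, np.float64(93.7), np.float64(96.3)), (40, np.float64(93.9), np.float64(96.5)), (60, np.float64(94.3), np.float64(96.9))]
tilt 0.13818122509049996 n chassis -0.13773536411757414 -0.0013423177935069017
y -20 x near/far [30.6 62.7] ztop 60.9 65.0
y -10 x near/far [-57.   62.3] ztop 48.8 65.3
y 0 x near/far [-56.2  61.7] ztop 49.0 65.3
y 10 x near/far [-56.7  61.4] ztop 48.9 65.2
y 20 x near/far [-57.   61.3] ztop 48.8 65.2
y 30 x near/far [-57.   61.2] ztop 48.9 65.3
y 40 x near/far [-57.2  61.3] ztop 49.1 65.2
y 50 x near/far [-57.2  61.2] ztop 49.3 65.1
y 60 x near/far [-56.6  60.8] ztop 49.2 65.2
y 70 x near/far [-56.8  60. ] ztop 49.1 65.2
y 80 x near/far [-14.5  60.4] ztop 54.9 65.2
left end y [array([91.3]), array([91.3]), array([91.1])]
```

servo_tool --deltas '[[[0, 0, 0, -0.001, 0], [0, 0, 0, -0.001, 0], [0, 0, 0, -0.001, 0], [0, 0, 0, -0.001, 0], [0, 0, 0, -0.001, 0], [0, 0, 0, 0, 0], [0, 0, 0, 0, 0], [0, 0, 0, 0, 0]]]'

```text
time: 22.6
tool_pos: [0.4974, -0.2221, 0.0367]
tool_rot: [0.0, 0.603, 0.798, -0.001]
contact_force: [-9.7, 8.1, 27.3]
gripper_width: 0.715
grasp_force: 71.3
```

```bash
python3 - <<'E'
from rel import *
s=manip.state(); print(s["time"],s["tool_pos"],s["contact_force"],s["ft_torque"]); f=cam("wrist"); save(f,"w17",k=1.4); rel(f,s)
E
```

```text
22.6 [ 0.4973737  -0.22206315  0.03671772] [-9.74368219  8.13642904 27.25961009] [ 0.85197496  3.32637068 -0.14986737]
lip x(-66,-55): [(20, np.float64(-66.1), np.float64(-55.3)), (30, np.float64(-66.3), np.float64(-46.1)), (40, np.float64(-66.3), np.float64(-56.2)), (50, np.float64(-66.7), np.float64(-56.1)), (60, np.float64(-66.7), np.float64(-45.5)), (70, np.float64(-67.0), np.float64(-56.5)), (80, np.float64(-67.0), np.float64(-56.5))]
end wall y(94.5,97): [(-60, np.float64(85.2), np.float64(95.1)), (-40, np.float64(92.9), np.float64(95.6)), (-20, np.float64(85.5), np.float64(95.6)), (0, np.float64(85.2), np.float64(95.7)), (20, np.float64(86.5), np.float64(96.4)), (40, np.float64(94.0), np.float64(96.6)), (60, np.float64(94.2), np.float64(96.9))]
tilt 0.12186135204636128 n chassis -0.12155960240717538 -0.0002969999573314182
y -20 x near/far [31.4 63.3] ztop 59.7 63.0
y -10 x near/far [-56.9  63.7] ztop 48.9 63.0
y 0 x near/far [-56.   62.6] ztop 48.9 63.1
y 10 x near/far [-56.9  62.4] ztop 48.7 63.1
y 20 x near/far [-57.1  62.2] ztop 48.5 63.3
y 30 x near/far [-57.2  62.4] ztop 48.7 63.2
y 40 x near/far [-57.3  62.5] ztop 48.6 63.0
y 50 x near/far [-57.3  62.3] ztop 48.9 63.4
y 60 x near/far [-57.   61.7] ztop 48.7 63.3
y 70 x near/far [-57.   61.3] ztop 48.8 63.3
y 80 x near/far [-13.6  61.6] ztop 54.1 63.3
left end y [array([90.2]), array([90.7]), array([90.1])]
```

servo_tool --deltas '[[[0, -0.001, -0.0003, -0.001, 0], [0, -0.001, -0.0003, -0.001, 0], [0, 0, 0, -0.001, 0], [0, 0, 0, -0.001, 0], [0, 0, 0, -0.001, 0], [0, 0, 0, -0.001, 0], [0, 0, 0, 0, 0], [0, 0, 0, 0, 0]]]'

```text
time: 23.45
tool_pos: [0.498, -0.2227, 0.036]
tool_rot: [0.002, 0.603, 0.798, 0.001]
contact_force: [-18.2, 17.4, 51.9]
gripper_width: 0.715
grasp_force: 78.4
```

```bash
python3 - <<'E'
from rel import *
s=manip.state(); print(s["time"],s["tool_pos"],s["contact_force"],s["ft_torque"]); f=cam("wrist"); save(f,"w18",k=1.4); rel(f,s)
E
```

```text
23.45 [ 0.49796151 -0.22265993  0.03599384] [-18.20206216  17.40136735  51.94657446] [ 2.44696252  4.16305349 -0.13829479]
lip x(-66,-55): [(20, np.float64(-66.1), np.float64(-47.4)), (30, np.float64(-66.1), np.float64(-45.8)), (40, np.float64(-66.4), np.float64(-56.3)), (50, np.float64(-66.6), np.float64(-56.2)), (60, np.float64(-66.4), np.float64(-45.7)), (70, np.float64(-66.8), np.float64(-56.5)), (80, np.float64(-66.9), np.float64(-56.5))]
end wall y(94.5,97): [(-60, np.float64(85.3), np.float64(95.1)), (-40, np.float64(92.9), np.float64(95.7)), (-20, np.float64(85.5), np.float64(95.5)), (0, np.float64(85.2), np.float64(95.7)), (20, np.float64(85.8), np.float64(96.3)), (40, np.float64(93.9), np.float64(96.6)), (60, np.float64(94.1), np.float64(96.8))]
tilt 0.11824557812588626 n chassis -0.11796796016084334 -0.0007299926884347212
y -20 x near/far [54.9 63.6] ztop 61.8 62.6
y -10 x near/far [-56.9  63.6] ztop 48.7 62.7
y 0 x near/far [-56.1  62.9] ztop 48.8 62.8
y 10 x near/far [-57.1  62.6] ztop 48.5 62.7
y 20 x near/far [-57.1  62.6] ztop 48.8 62.8
y 30 x near/far [-57.3  62.8] ztop 48.6 62.6
y 40 x near/far [-57.3  63. ] ztop 48.7 62.7
y 50 x near/far [-57.1  62.6] ztop 48.9 62.9
y 60 x near/far [-56.9  61.9] ztop 48.9 62.7
y 70 x near/far [-56.9  61.7] ztop 48.7 62.8
y 80 x near/far [-13.3  62. ] ztop 53.8 62.8
left end y [array([89.8]), array([89.9]), array([89.5])]
```

servo_tool --deltas '[[[0, 0, 0, 0.002, 0], [0, 0, 0, 0.002, 0], [0, 0, 0, 0.002, 0], [0, 0, 0, 0.001, 0], [0, 0, 0, 0.001, 0], [0, 0, 0, 0, 0], [0, 0, 0, 0, 0], [0, 0, 0, 0, 0]]]'

```text
time: 24.3
tool_pos: [0.4974, -0.2228, 0.0365]
tool_rot: [0.004, 0.603, 0.798, 0.001]
contact_force: [2.2, 3.3, 8.9]
gripper_width: 0.72
grasp_force: 71.1
```

```bash
python3 - <<'E'
from rel import *
s=manip.state(); print(s["time"],s["tool_pos"],s["contact_force"],s["ft_torque"]); f=cam("wrist"); save(f,"w19",k=1.4); rel(f,s)
E
```

```text
24.3 [ 0.4974471 -0.2227931  0.0364794] [2.20520878 3.31881577 8.91807028] [0.42613261 0.32176572 0.08326194]
lip x(-66,-55): [(20, np.float64(-66.0), np.float64(-47.3)), (30, np.float64(-66.1), np.float64(-46.2)), (40, np.float64(-66.4), np.float64(-56.1)), (50, np.float64(-66.8), np.float64(-56.1)), (60, np.float64(-66.5), np.float64(-45.8)), (70, np.float64(-66.9), np.float64(-56.5)), (80, np.float64(-66.9), np.float64(-56.7))]
end wall y(94.5,97): [(-60, np.float64(85.4), np.float64(95.1)), (-40, np.float64(92.9), np.float64(95.5)), (-20, np.float64(85.6), np.float64(95.6)), (0, np.float64(85.2), np.float64(95.7)), (20, np.float64(86.3), np.float64(96.4)), (40, np.float64(93.9), np.float64(96.6)), (60, np.float64(94.3), np.float64(96.8))]
tilt 0.1224071799851181 n chassis -0.12210172610410028 1.6516840526933918e-05
y -20 x near/far [55.1 63. ] ztop 62.4 63.2
y -10 x near/far [-56.9  63.5] ztop 48.7 63.0
y 0 x near/far [-56.   62.3] ztop 49.0 63.5
y 10 x near/far [-56.8  62. ] ztop 48.7 63.3
y 20 x near/far [-57.1  61.9] ztop 48.5 63.3
y 30 x near/far [-57.2  62.2] ztop 48.7 63.1
y 40 x near/far [-57.3  62.5] ztop 48.9 63.0
y 50 x near/far [-57.2  62.1] ztop 49.0 63.2
y 60 x near/far [-56.7  61.2] ztop 49.0 63.2
y 70 x near/far [-56.9  61.3] ztop 48.9 63.2
y 80 x near/far [-13.8  61.6] ztop 54.1 63.4
left end y [array([89.6]), array([90.]), array([89.4])]
```

servo_tool --deltas '[[[70, 0, 0, 0, 0], [72, 0, 0, 0, 0], [74, 0, 0, 0, 0], [76, 0, 0, 0, 0], [80, 0, 0, 0, 0], [85, 0, 0, 0, 0], [95, 0, 0, 0, 0], [100, 0, 0, 0.005, 0]]]'

```text
time: 25.15
tool_pos: [0.4929, -0.2212, 0.0364]
tool_rot: [-0.001, 0.603, 0.797, -0.0]
contact_force: [0.1, 0.0, 0.1]
gripper_width: 1.002
grasp_force: 0.0
```

servo_tool --deltas '[[[100, 0, 0, 0.01, 0], [100, 0, 0, 0.03, 0], [100, 0, 0, 0.03, 0], [100, 0, 0, 0.03, 0], [50, 0, 0, 0.02, 0], [0, 0, 0, 0, 0], [0, 0, 0, 0, 0], [0, 0, 0, 0, 0]]]'

```text
time: 25.95
tool_pos: [0.493, -0.2211, 0.1558]
tool_rot: [-0.001, 0.603, 0.797, -0.0]
contact_force: [-0.2, 0.1, -0.1]
gripper_width: 0.334
grasp_force: 0.0
```

```bash
python3 - <<'E'
from rel import *
s=manip.state(); print(s["time"],s["tool_pos"],s["contact_force"],s["ft_torque"]); f=cam("wrist"); save(f,"w20",k=1.4); rel(f,s)
E
```

```text
25.95 [ 0.49304883 -0.22113342  0.15575895] [-0.15344822  0.05442354 -0.07710862] [-0.00183752  0.01621776 -0.06754832]
lip x(-66,-55): [(20, np.float64(-65.7), np.float64(-50.3)), (30, np.float64(-66.0), np.float64(-47.7)), (40, np.float64(-66.3), np.float64(-55.7)), (50, np.float64(-66.2), np.float64(-56.1)), (60, np.float64(-66.7), np.float64(-45.4)), (70, np.float64(-66.8), np.float64(-56.4)), (80, np.float64(-67.3), np.float64(-56.9))]
end wall y(94.5,97): [(-60, np.float64(85.4), np.float64(95.4)), (-40, np.float64(92.9), np.float64(95.0)), (-20, np.float64(85.6), np.float64(95.4)), (0, np.float64(85.1), np.float64(95.9)), (20, np.float64(86.7), np.float64(96.2)), (40, np.float64(94.0), np.float64(96.5)), (60, np.float64(94.6), np.float64(97.3))]
tilt 0.12246419415967193 n chassis -0.12215788018503096 -0.00032578079369460083
y -20 x near/far [-55.7  62.1] ztop 49.2 62.9
y -10 x near/far [-56.2  61.8] ztop 49.0 63.1
y 0 x near/far [-55.9  61.8] ztop 49.3 63.4
y 10 x near/far [-56.   61.5] ztop 49.0 62.9
y 20 x near/far [-55.4  61.6] ztop 49.1 62.9
y 30 x near/far [-56.1  61.7] ztop 48.6 62.9
y 40 x near/far [-55.7  61.8] ztop 49.2 63.1
y 50 x near/far [-55.8  61.6] ztop 49.4 63.0
y 60 x near/far [-55.1  61. ] ztop 49.6 63.1
y 70 x near/far [-55.7  60.1] ztop 49.2 63.4
y 80 x near/far [-14.7  60.6] ztop 54.5 63.1
left end y [array([95.7]), array([89.5]), array([89.3])]
```

servo_tool --deltas '[[[0, 0.0155, 0.0085, 0, 0], [0, 0.0155, 0.0085, 0, 0], [0, 0.0155, 0.0083, 0, 0], [0, 0, 0, -0.03, 0], [0, 0, 0, -0.035, 0], [0, 0, 0, -0.03, 0], [0, 0, 0, -0.015, 0], [0, 0, 0, 0, 0]]]'

```text
time: 26.8
tool_pos: [0.5393, -0.1948, 0.0445]
tool_rot: [-0.003, 0.603, 0.798, -0.0]
contact_force: [0.8, 0.0, 0.6]
gripper_width: -0.001
grasp_force: 0.0
```

servo_tool --deltas '[[[0, 0, 0, -0.003, 0], [0, 0, 0, -0.002, 0], [0, 0, 0, -0.0015, 0], [0, 0, 0, -0.0015, 0], [0, 0, 0, -0.001, 0], [0, 0, 0, -0.001, 0], [0, 0, 0, 0, 0], [0, 0, 0, 0, 0]]]'

```text
time: 27.6
tool_pos: [0.5403, -0.1964, 0.0374]
tool_rot: [-0.0, 0.603, 0.797, -0.0]
contact_force: [0.9, -0.3, 0.3]
gripper_width: -0.0
grasp_force: 0.4
```

Just touching. Press on.

servo_tool --deltas '[[[0, 0, 0, -0.0015, 0], [0, 0, 0, -0.0015, 0], [0, 0, 0, -0.0015, 0], [0, 0, 0, -0.0015, 0], [0, 0, 0, -0.0015, 0], [0, 0, 0, -0.0015, 0], [0, 0, 0, 0, 0], [0, 0, 0, 0, 0]]]'

```text
time: 28.4
tool_pos: [0.5401, -0.1962, 0.0278]
tool_rot: [-0.0, 0.603, 0.797, -0.0]
contact_force: [-0.3, -0.1, 0.0]
gripper_width: 0.002
grasp_force: 0.0
```

```bash
python3 - <<'E'
from rel import *
s=manip.state(); f=cam("wrist"); save(f,"w21",k=1.4); c,n,q=board(f,[.4930,-.2211]); print(len(q),c,n,np.arccos(n[2])); rel(f,dict(tool_pos=[.493,-.2211]))
E
```

```text
9522 [ 0.47970837 -0.18982591  0.064461  ] [-0.14703129 -0.06170623  0.98720522] 0.16013844206812616
lip x(-66,-55): [(20, np.float64(-66.2), np.float64(-55.3)), (30, np.float64(-66.1), np.float64(-55.5)), (40, np.float64(-66.3), np.float64(-55.8)), (50, np.float64(-66.5), np.float64(-55.7)), (60, np.float64(-66.9), np.float64(-55.9)), (70, np.float64(-67.1), np.float64(-56.2)), (80, np.float64(-67.0), np.float64(-56.3))]
end wall y(94.5,97): [(-60, np.float64(85.2), np.float64(95.3)), (-40, np.float64(93.0), np.float64(95.6)), (-20, np.float64(93.4), np.float64(95.9)), (0, np.float64(93.6), np.float64(96.0)), (20, np.float64(93.7), np.float64(96.3)), (40, np.float64(94.2), np.float64(96.7)), (60, np.float64(94.6), np.float64(97.1))]
tilt 0.16013844206812616 n chassis -0.1577075553021469 -0.023541142650688886
y 20 x near/far [27.6 58. ] ztop 49.2 57.1
y 30 x near/far [27.1 59.8] ztop 50.2 57.2
y 60 x near/far [-24.6  23.8] ztop 47.5 52.5
y 70 x near/far [-24.9  29.3] ztop 47.5 51.2
y 80 x near/far [-16.7  18.7] ztop 48.4 49.3
left end y [array([89.3]), array([88.1]), array([31.1])]
```

servo_tool --deltas '[[[0, 0, 0, -0.0015, 0], [0, 0, 0, -0.0015, 0], [0, 0, 0, -0.0015, 0], [0, 0, 0, -0.0015, 0], [0, 0, 0, -0.001, 0], [0, 0, 0, -0.001, 0], [0, 0, 0, 0, 0], [0, 0, 0, 0, 0]]]'

```text
time: 29.25
tool_pos: [0.5403, -0.1963, 0.0275]
tool_rot: [-0.002, 0.603, 0.798, -0.001]
contact_force: [-22.0, 9.1, 42.3]
gripper_width: -0.001
grasp_force: 20.8
```

servo_tool --deltas '[[[0, 0, 0, 0.004, 0], [0, 0, 0, 0.005, 0], [0, 0, 0, 0.03, 0], [0, 0, 0, 0.03, 0], [0, -0.0155, -0.0085, 0.03, 0], [0, -0.0155, -0.0085, 0.02, 0], [0, -0.0155, -0.0085, 0, 0], [0, 0, 0, 0, 0]]]'

```text
time: 30.05
tool_pos: [0.4923, -0.2225, 0.1385]
tool_rot: [-0.0, 0.604, 0.797, -0.0]
contact_force: [-0.2, -0.2, -1.1]
gripper_width: 0.004
grasp_force: 0.0
```

```bash
python3 - <<'E'
from rel import *
s=manip.state(); print(s["time"],s["tool_pos"]); f=cam("wrist"); save(f,"w22",k=1.4); rel(f,s); P=cloud(f)
x0=np.array([.49805,-.21769]); C,S=np.cos(.24918),np.sin(.24918)
L=np.stack([(P[...,0]-x0[0])*C+(P[...,1]-x0[1])*S,-(P[...,0]-x0[0])*S+(P[...,1]-x0[1])*C,P[...,2]],-1)*1e3
for y in range(-30,60,4):
    k=(abs(L[...,1]-y)<2)&(L[...,0]>50)&(L[...,0]<86); print(y,[(x,np.median(L[k&(abs(L[...,0]-x)<1)][:,2]).round(0)) for x in range(52,84,2) if (k&(abs(L[...,0]-x)<1)).any()])
E
```

```text
30.05 [ 0.49233936 -0.22252653  0.13847175]
lip x(-66,-55): [(20, np.float64(-65.7), np.float64(-55.7)), (30, np.float64(-66.0), np.float64(-55.6)), (40, np.float64(-66.1), np.float64(-55.8)), (50, np.float64(-66.4), np.float64(-56.2)), (60, np.float64(-66.6), np.float64(-54.5)), (70, np.float64(-67.1), np.float64(-56.4)), (80, np.float64(-67.1), np.float64(-56.7))]
end wall y(94.5,97): [(-60, np.float64(85.3), np.float64(95.3)), (-40, np.float64(92.9), np.float64(95.6)), (-20, np.float64(93.0), np.float64(95.3)), (0, np.float64(93.4), np.float64(95.8)), (20, np.float64(93.9), np.float64(96.4)), (40, np.float64(94.0), np.float64(96.8)), (60, np.float64(94.2), np.float64(96.6))]
tilt 0.0050455713995982854 n chassis -0.004811345036677001 0.0015193859465240825
y -20 x near/far [-56.4  57.8] ztop 48.2 48.3
y -10 x near/far [-56.1  57.7] ztop 48.6 48.3
y 0 x near/far [-55.7  60.8] ztop 48.8 48.3
y 10 x near/far [-55.4  60.7] ztop 48.4 47.9
y 20 x near/far [-55.9  60.7] ztop 48.4 48.2
y 30 x near/far [-56.4  58.5] ztop 48.0 48.7
y 40 x near/far [-56.1  56.8] ztop 48.7 48.7
y 50 x near/far 
[... 5481 characters left out ...]
)), (58, np.float64(49.0)), (60, np.float64(48.0)), (74, np.float64(3.0)), (76, np.float64(3.0)), (78, np.float64(27.0)), (80, np.float64(50.0)), (82, np.float64(50.0))]
54 [(52, np.float64(51.0)), (54, np.float64(49.0)), (56, np.float64(49.0)), (58, np.float64(48.0)), (60, np.float64(48.0)), (62, np.float64(48.0)), (74, np.float64(3.0)), (76, np.float64(3.0)), (78, np.float64(28.0)), (80, np.float64(50.0)), (82, np.float64(49.0))]
58 [(52, np.float64(51.0)), (54, np.float64(49.0)), (56, np.float64(49.0)), (58, np.float64(48.0)), (60, np.float64(49.0)), (72, np.float64(3.0)), (74, np.float64(3.0)), (76, np.float64(3.0)), (78, np.float64(29.0)), (80, np.float64(50.0)), (82, np.float64(50.0))]
```

```bash
python3 - <<'E'
from h import *
t=cam("top"); o=t["pixels"].astype(int); P=cloud(t); k=(np.hypot(P[...,0]-.49,P[...,1]-.04)<.12)&(o[...,0]-o[...,2]>90)&(P[...,2]<.04)
q=P[k]; print(k.sum(),np.nanmean(q,0),np.ptp(q[:,:2],axis=0),q[:,2].min(),q[:,2].max())
save(t,"t3",(250,150,350,240),6)
E
```

```text
34 [0.48755806 0.04972    0.01457128] [0.02956599 0.07856442] 0.005404252343056859 0.024179658419377636
```

View pics/t3.png

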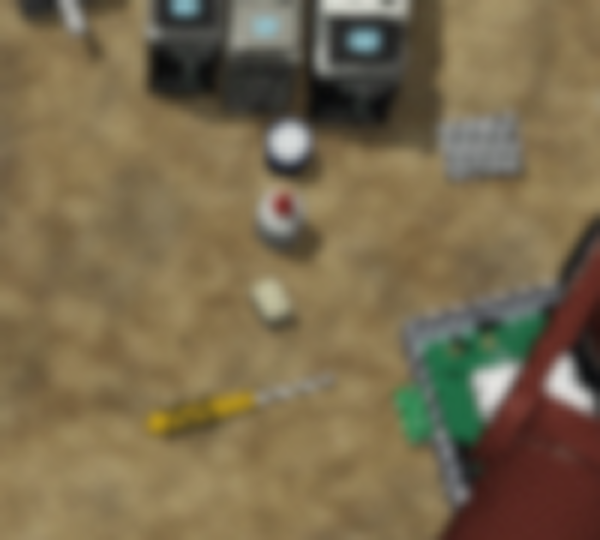

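The picture shows the screwdriver lying flat on the counter (handle about (200,412), shank tip (330,380)). The capacitor, bottle, relay and heatsink look undisturbed, and the board sits in the chassis at (500,390). Handing in.

```bash
python3 -c "
from plant import manip
print(manip.job_done())"
```

```text
the job is handed in; nothing more can be done
None
```

The board lies flat in the chassis (tilt about 0.005 rad), its near edge under the lip and both catches closed over the far edge; the screwdriver lies flat on the counter, and the job is handed in at about 30 s (no verdict was returned).

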